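Tip rinsed potatoes out of the basket and set them in the baking tin

ROBOT

A 6-joint arm with a two-finger parallel gripper is mounted at the origin on the work surface. World frame = base frame: x ahead of the robot, y to its left, z up, the work surface at z = 0. Lengths are in m, angles in rad, forces in N, time in s.
With the tool pointing down it reaches from about 0.25 to 0.8 m from the base axis. Payload 3.9 kg.
Tool frame: the origin (TCP) lies at the very end of the fingers, on their centre line; the grasp point (between the pads) lies 19 mm behind it (manip.tcp_to_grasp is the distance from the TCP to the grasp point, in m); x points along the fingers, y is the direction in which the jaws open and shut, and the axes are right-handed (so a half turn about x gives the same grasp; the last joint's range is limited). The gripper opens to 85 mm and grips with 20 to 120 N. Pads are 22 mm wide; open, the fingers measure 114 mm over their backs; the gripper's body (76 mm by 85 mm) begins 54 mm behind the grasp point. The pads swing forward as they close: fully open they stand 13 mm farther back than shut.
Start: joints at [1.193, 0.26, -0.138, 1.173, 0, 1.571], TCP at [0.194, 0.488, 0.206] pointing down, gripper open.
Joint ranges: [-2.78, 2.78], [-0.83, 1.72], [-1.28, 1.37], [-1.9, 2.12], [-1.57, 1.48], [-3.14, 3.14]. Speed limits (rad/s): [2.57, 2.57, 3.14, 3.14, 3.14, 3.14].

INTERFACE

Orientations are given as a 3x3 rotation matrix whose columns are the frame's x, y, z axes.
In Python, from cell import sense, viewer, order, manip gives the robot as it stands. The module is installed in compiled form; this text tells all that it offers.
- The arm moves only by the tool drive_tool, never from a script. Its argument "deltas" is one flat list of numbers, 7 for each row, row after row: the shift along the world's x, y, z in mm, then the turn, a rotation vector about the world's x, y, z in rad, then the closure, from 0 (fully open) to 1 (shut). A call has exactly 10 rows; each row shifts and turns the commanded pose from where the row before left it; what a row does not reach is not made up. A row lasts 1/12 s, in which the tool goes at most 41.7 mm and 7.16 degrees, less where a joint would pass 70% of its speed; a pose out of reach is approached as far as the arm can. A call with a gripper value outside its range is refused whole. The fingers move at their own pace and stop on an object; the grip force is fixed at half the most. Time passes only in rows, so rows that do not move let the fingers close, or fill a call up. It gives the time, the measured TCP pose, the force and the opening at its end, in the units of the state.
- sense(): the state, without advancing time (a new reading comes with each control period).
- viewer.camera(name): name is "scene" or "top" or "wrist"; returns a dict with "color" (420x560x3 uint8, blue, green, red), "fx", "fy", "cx", "cy" (pixels), "rvec" (rotation vector, rad) and "tvec" (3), from world to camera coordinates, as OpenCV has them; the wrist camera has in their place "mount" (4x4, takes a point from camera to tool coordinates, whose origin is the TCP and whose axes are the tool frame's). Camera axes: x right, y down, z forward; pixel columns grow to the right and rows downward; lengths in m; the calibration is good to about 2 mm. A picture is of the moment at which its call begins: read the wrist's pose just before it. There is no depth.
- order.sign_off(): hands the job in, once; it reports no verdict.
The state is a dict: "clock": time; "joint_pos": joint angles; "qvel": joint speeds; "effort": joint torques, N m; "position": TCP position; "tool_rot": TCP orientation; "ft_force": force on the tool from outside, world axes, zero at the start; "moment": the same for the moment, N m; "opening": finger opening in m.
Only numpy, scipy, OpenCV 4.12 (cv2) and the standard library are available. Lean on these libraries where they do the work, as an engineer would, in place of code of your own. Each camera call takes 0.05 s, during which the arm holds its last target. There are 200 camera calls.

TASK

The potatoes have been rinsed: pick up the steel basket, tip it over the green tray so that all the potatoes tumble out onto the tray, and stand the empty basket upright again on its cork mat. Only when the basket is back and all the potatoes lie on the tray, put every potato into the baking tin, each fully down in a compartment of its own. Leave the snack tube, jam jar and mug where they are.

Things in the scene. Friction and masses are not known exactly. Their poses are not given: they have to be found in the camera images.
- basket: steel rinsing basket, 0.45 kg empty; pours over its +x side. Origin under the middle of its floor. Floor inside 140 (x) x 150 (y) mm, 5 mm thick; walls 85 mm high, 4 mm thick: back (-x) and sides (y = +-77) about upright, front (+x) flared 35 deg outward. Outside x -83..132, y +-83 mm, 190 mm high with its rigid handle. Potatoes slide on it at slopes over about 25 deg
- basket_grip (a point): centre of the basket's red hand grip, at (-42, 0, 167) mm in the basket frame. The handle is rigid and leans 30 deg back to -x; thin bars at y = +-79 carry the grip, a flat bar 16 mm thick, 100 mm long along y, 30 mm deep. Pinch its 16 mm thickness with the fingers pointing along (0.5, 0, -0.87) of the basket frame
- basket_lip (a point): middle of the basket's pouring lip, at (130, 0, 85) mm in the basket frame
- mat: cork mat fixed to the counter, 230 (x) x 190 (y) x 4 mm, on which the basket stands at the start (left or right of the tray); origin under its centre
- tray: shallow green draining tray, fixed, 300 (x) x 240 (y) mm outside, walls 5 mm thick and 16 mm high, floor 5 mm thick; origin under its centre
- tin: dark steel baking tin, fixed, 236 (x) x 160 (y) x 28 mm high with six square compartments, three along its x and two along its y, each 73 mm square inside, 24 mm deep, walls 4 mm; origin under its centre; on the other side of the tray from the mat
- cup0 (a point): centre of the floor of compartment 0 of the tin (floor 4 mm above the counter, rim 24 mm above the floor)
- cup1 (a point): centre of the floor of compartment 1 of the tin (floor 4 mm above the counter, rim 24 mm above the floor)
- cup2 (a point): centre of the floor of compartment 2 of the tin (floor 4 mm above the counter, rim 24 mm above the floor)
- cup3 (a point): centre of the floor of compartment 3 of the tin (floor 4 mm above the counter, rim 24 mm above the floor)
- cup4 (a point): centre of the floor of compartment 4 of the tin (floor 4 mm above the counter, rim 24 mm above the floor)
- cup5 (a point): centre of the floor of compartment 5 of the tin (floor 4 mm above the counter, rim 24 mm above the floor)
- potato0: peeled yellow potato, a stubby rigid barrel with flats, 62 mm long and 41 mm thick in the middle, 26 mm at its ends, 65 g; origin at its middle, long axis = its y. May be absent (None): 4 to 6 are there, all in the basket at the start
- potato1: peeled yellow potato, a stubby rigid barrel with flats, 62 mm long and 41 mm thick in the middle, 26 mm at its ends, 65 g; origin at its middle, long axis = its y. May be absent (None): 4 to 6 are there, all in the basket at the start
- potato2: peeled yellow potato, a stubby rigid barrel with flats, 62 mm long and 41 mm thick in the middle, 26 mm at its ends, 65 g; origin at its middle, long axis = its y. May be absent (None): 4 to 6 are there, all in the basket at the start
- potato3: peeled yellow potato, a stubby rigid barrel with flats, 62 mm long and 41 mm thick in the middle, 26 mm at its ends, 65 g; origin at its middle, long axis = its y. May be absent (None): 4 to 6 are there, all in the basket at the start
- potato4: peeled yellow potato, a stubby rigid barrel with flats, 62 mm long and 41 mm thick in the middle, 26 mm at its ends, 65 g; origin at its middle, long axis = its y. May be absent (None): 4 to 6 are there, all in the basket at the start
- potato5: peeled yellow potato, a stubby rigid barrel with flats, 62 mm long and 41 mm thick in the middle, 26 mm at its ends, 65 g; origin at its middle, long axis = its y. May be absent (None): 4 to 6 are there, all in the basket at the start
- crisp_tube: bystander: red cylindrical snack tube, 74 mm across, 130 mm high; origin under its centre
- jam_jar: bystander: amber jam jar with yellow cap, 70 mm across, 90 mm high; origin under its centre
- mug: bystander: blue mug, 80 mm across, 90 mm high, handle at its +y; origin under its centre
Not all that is in view belongs to the job. What is shaped like the potato0 but pink or turquoise is not meant.

How it is judged:
On the way, in this order (a step that is already met when the one before it is completed fails the run):
1. the basket is tipped by more than 60 deg above the tray (angle between basket's own z axis and vertical above 1.05 rad and horizontal distance between basket_lip and tray below 0.17 m and height (world z) of basket_lip above 0.02 m), for 0.2 s.
2. all potatoes lie on the tray and the basket stands upright on its mat, let go (x of potato0 in the frame of tray between -0.15 and 0.15 m and y of potato0 in the frame of tray between -0.12 and 0.12 m and z of each of potato0, potato1, potato2, potato3, potato4, potato5 in the frame of tray below 0.075 m and x of potato1 in the frame of tray between -0.15 and 0.15 m and y of potato1 in the frame of tray between -0.12 and 0.12 m and x of potato2 in the frame of tray between -0.15 and 0.15 m and y of potato2 in the frame of tray between -0.12 and 0.12 m and x of potato3 in the frame of tray between -0.15 and 0.15 m and y of potato3 in the frame of tray between -0.12 and 0.12 m and x of potato4 in the frame of tray between -0.15 and 0.15 m and y of potato4 in the frame of tray between -0.12 and 0.12 m and x of potato5 in the frame of tray between -0.15 and 0.15 m and y of potato5 in the frame of tray between -0.12 and 0.12 m and horizontal distance between basket and mat below 0.045 m and angle between basket's own z axis and vertical below 0.08 rad and height (world z) of basket below 0.012 m and linear speed of basket below 0.02 m/s and contact force between the fingers and basket below 0.1 N), for 0.2 s.
At the end, for the whole second after the job is handed in: every potato present is at rest down in a compartment of the tin, one in each (its middle within 24 mm of the compartment's centre and less than 38 mm above its floor), and the basket stands upright (within 0.08 rad) on the mat, its centre within 45 mm of the mat's (((horizontal distance between potato0 and cup0 below 0.024 m and z of potato0 in the frame of cup0 below 0.038 m) or (horizontal distance between potato0 and cup1 below 0.024 m and z of potato0 in the frame of cup1 below 0.038 m) or (horizontal distance between potato0 and cup2 below 0.024 m and z of potato0 in the frame of cup2 below 0.038 m) or (horizontal distance between potato0 and cup3 below 0.024 m and z of potato0 in the frame of cup3 below 0.038 m) or (horizontal distance between potato0 and cup4 below 0.024 m and z of potato0 in the frame of cup4 below 0.038 m) or (horizontal distance between potato0 and cup5 below 0.024 m and z of potato0 in the frame of cup5 below 0.038 m)) and ((horizontal distance between potato1 and cup0 below 0.024 m and z of potato1 in the frame of cup0 below 0.038 m) or (horizontal distance between potato1 and cup1 below 0.024 m and z of potato1 in the frame of cup1 below 0.038 m) or (horizontal distance between potato1 and cup2 below 0.024 m and z of potato1 in the frame of cup2 below 0.038 m) or (horizontal distance between potato1 and cup3 below 0.024 m and z of potato1 in the frame of cup3 below 0.038 m) or (horizontal distance between potato1 and cup4 below 0.024 m and z of potato1 in the frame of cup4 below 0.038 m) or (horizontal distance between potato1 and cup5 below 0.024 m and z of potato1 in the frame of cup5 below 0.038 m)) and ((horizontal distance between potato2 and cup0 below 0.024 m and z of potato2 in the frame of cup0 below 0.038 m) or (horizontal distance between potato2 and cup1 below 0.024 m and z of potato2 in the frame of cup1 below 0.038 m) or (horizontal distance between potato2 and cup2 below 0.024 m and z of potato2 in the frame of cup2 below 0.038 m) or (horizontal distance between potato2 and cup3 below 0.024 m and z of potato2 in the frame of cup3 below 0.038 m) or (horizontal distance between potato2 and cup4 below 0.024 m and z of potato2 in the frame of cup4 below 0.038 m) or (horizontal distance between potato2 and cup5 below 0.024 m and z of potato2 in the frame of cup5 below 0.038 m)) and ((horizontal distance between potato3 and cup0 below 0.024 m and z of potato3 in the frame of cup0 below 0.038 m) or (horizontal distance between potato3 and cup1 below 0.024 m and z of potato3 in the frame of cup1 below 0.038 m) or (horizontal distance between potato3 and cup2 below 0.024 m and z of potato3 in the frame of cup2 below 0.038 m) or (horizontal distance between potato3 and cup3 below 0.024 m and z of potato3 in the frame of cup3 below 0.038 m) or (horizontal distance between potato3 and cup4 below 0.024 m and z of potato3 in the frame of cup4 below 0.038 m) or (horizontal distance between potato3 and cup5 below 0.024 m and z of potato3 in the frame of cup5 below 0.038 m)) and ((horizontal distance between potato4 and cup0 below 0.024 m and z of potato4 in the frame of cup0 below 0.038 m) or (horizontal distance between potato4 and cup1 below 0.024 m and z of potato4 in the frame of cup1 below 0.038 m) or (horizontal distance between potato4 and cup2 below 0.024 m and z of potato4 in the frame of cup2 below 0.038 m) or (horizontal distance between potato4 and cup3 below 0.024 m and z of potato4 in the frame of cup3 below 0.038 m) or (horizontal distance between potato4 and cup4 below 0.024 m and z of potato4 in the frame of cup4 below 0.038 m) or (horizontal distance between potato4 and cup5 below 0.024 m and z of potato4 in the frame of cup5 below 0.038 m)) and ((horizontal distance between potato5 and cup0 below 0.024 m and z of potato5 in the frame of cup0 below 0.038 m) or (horizontal distance between potato5 and cup1 below 0.024 m and z of potato5 in the frame of cup1 below 0.038 m) or (horizontal distance between potato5 and cup2 below 0.024 m and z of potato5 in the frame of cup2 below 0.038 m) or (horizontal distance between potato5 and cup3 below 0.024 m and z of potato5 in the frame of cup3 below 0.038 m) or (horizontal distance between potato5 and cup4 below 0.024 m and z of potato5 in the frame of cup4 below 0.038 m) or (horizontal distance between potato5 and cup5 below 0.024 m and z of potato5 in the frame of cup5 below 0.038 m)) and linear speed of each of potato0, potato1, potato2, potato3, potato4, potato5 below 0.03 m/s and horizontal distance between basket and mat below 0.045 m and angle between basket's own z axis and vertical below 0.08 rad and height (world z) of basket below 0.012 m and linear speed of basket below 0.02 m/s); the robot touches nothing.
It fails at once if the crisp tube is moved by more than 30 mm or tipped (distance of crisp_tube from where it was at the start of the episode above 0.03 m or angle between crisp_tube's own z axis and vertical above 0.5 rad).
It fails at once if the jam jar is moved by more than 30 mm or tipped (distance of jam_jar from where it was at the start of the episode above 0.03 m or angle between jam_jar's own z axis and vertical above 0.5 rad).
It fails at once if the mug is moved by more than 30 mm or tipped (distance of mug from where it was at the start of the episode above 0.03 m or angle between mug's own z axis and vertical above 0.5 rad).
Of potato0, potato1, potato2, potato3, potato4, potato5 only 4 to 6 are there at a start; the rules pass over those that are not, and their reading is None.
At some moment in a run one of potato0, potato1, potato2, potato3, potato4, potato5 may be knocked a few centimetres aside while the robot is not near it.
It also fails if it takes over 208 s, if anything falls off the work surface, if the arm or the gripper's body presses on something with over 40 N, if the wrist force passes 120 N, or if a joint passes its speed limit or range.

## Working session

There is one attempt and no reset: what is moved stays moved. The work goes in short steps, Python scripts to look and compute and a tool call to move; the robot and the scene stay as the last step left them, time stands still between calls to the robot, and variables do not carry over. Pictures are saved under pics/ and viewed, about 12 in all and at most 16, crops included, and the job is handed in when it is done.

Besides the shell and the picture viewer there is one more tool, called after "Call:" as name(argument=value, ...), one argument or row to a line, values as JSON. drive_tool: Moves the arm, as the interface text tells. Its arguments: {"type":"object","properties":{"deltas":{"type":"array"}},"required":["deltas"]}

```bash
mkdir -p pics
cat > h.py <<'E'
import numpy as np, cv2
from cell import sense, viewer, order, manip
def cam(n):
    s=sense(); c=viewer.camera(n)
    K=np.array([[c['fx'],0,c['cx']],[0,c['fy'],c['cy']],[0,0,1.]])
    if n=='wrist':
        T=np.eye(4);T[:3,:3]=s['tool_rot'];T[:3,3]=s['position'];W=T@np.array(c['mount'])
        R=W[:3,:3];o=W[:3,3]
    else:
        Rc=cv2.Rodrigues(np.array(c['rvec'],float))[0];R=Rc.T;o=-R@np.array(c['tvec'],float).ravel()
    return c['color'],K,R,o
def ray(px,K,R,o,z):
    d=R@np.linalg.solve(K,np.array([px[0],px[1],1.]));return o+d*(z-o[2])/d[2]
def proj(p,K,R,o):
    q=K@(R.T@(np.array(p,float)-o));return q[:2]/q[2]
E
python3 - <<'E'
from h import *
np.set_printoptions(precision=3,suppress=True)
for n in('scene','top'):
    I,K,R,o=cam(n);cv2.imwrite(f'pics/{n}0.png',I);print(n,K[0,0],o,R[:,2],R[:,0])
    np.savez(f'{n}0.npz',I=I,K=K,R=R,o=o)
print(sense())
E
```

```text
scene 509.16173039639716 [1.294 0.117 1.228] [-0.555 -0.058 -0.83 ] [-0.118  0.993  0.009]
top 418.13046859204223 [0.429 0.064 1.106] [ 0.134 -0.03  -0.991] [-0.007 -1.     0.029]
{'clock': 0.1, 'joint_pos': array([ 1.193,  0.261, -0.139,  1.173,  0.   ,  1.571]), 'qvel': array([-0.   , -0.   ,  0.003,  0.001,  0.001, -0.   ]), 'effort': array([  0.   , -40.651,  25.453,   0.01 ,   0.   ,  -0.   ]), 'position': array([0.193, 0.487, 0.205]), 'tool_rot': array([[-0.001,  0.369,  0.929],
       [-0.002,  0.929, -0.369],
       [-1.   , -0.002, -0.   ]]), 'ft_force': array([-0.23 ,  1.507,  0.174]), 'moment': array([-0.076,  0.048,  0.018]), 'opening': 0.08548821366152926}
```

View pics/top0.png

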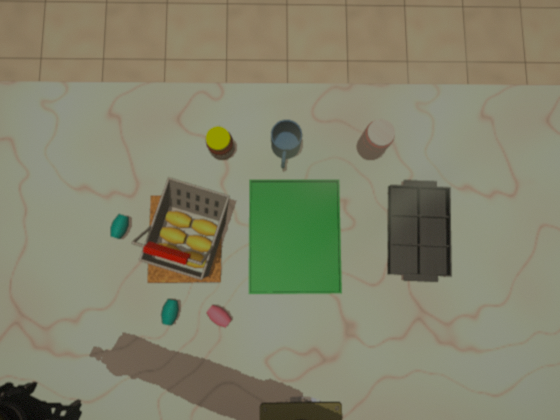

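View pics/scene0.png

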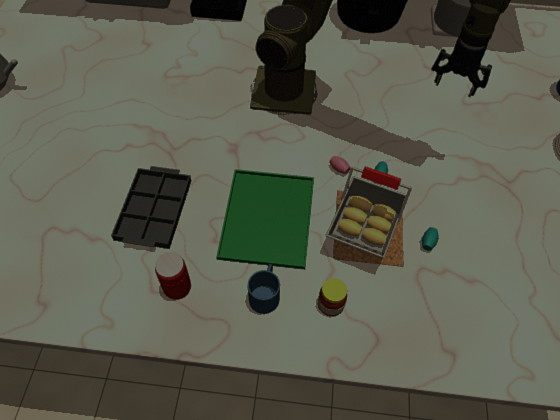

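The top view shows the basket on its mat at (185,235), its red grip near (170,253) at the robot side, 4 or more yellow potatoes in it, the green tray at (295,237) and the tin at (420,231). The jar (219,140), mug (286,140) and tube (376,138) stand beyond. The teal ones at (119,226) and (170,312) and the pink one at (219,316) are not meant.

```bash
cat > m0.py <<'E'
from h import *
np.set_printoptions(precision=3,suppress=True)
def best(m,roi):
    k=np.zeros_like(m);x0,y0,x1,y1=roi;k[y0:y1,x0:x1]=m[y0:y1,x0:x1]
    c=max(cv2.findContours(k,cv2.RETR_EXTERNAL,2)[0],key=cv2.contourArea);return c
D={n:np.load(n+'0.npz') for n in('scene','top')}
C={n:(D[n]['K'],D[n]['R'],D[n]['o']) for n in D}
H={n:cv2.cvtColor(D[n]['I'],cv2.COLOR_BGR2HSV) for n in D}
def msk(n,lo,hi): return cv2.inRange(H[n],lo,hi)
# red grip
pts={};ends={}
for n,roi in(('top',(130,225,215,275)),('scene',(340,150,420,205))):
    m=msk(n,(0,170,90),(8,255,255))|msk(n,(172,170,90),(180,255,255))
    c=best(m,roi);r=cv2.minAreaRect(c);b=cv2.boxPoints(r)
    e=sorted([(np.linalg.norm(b[i]-b[(i+1)%4]),(b[i]+b[(i+1)%4])/2) for i in range(4)],key=lambda t:t[0])[:2]
    e=sorted([t[1] for t in e],key=lambda p:p[0]); 
    if n=='scene': e=e[::-1]   # y+ is right in scene, left in top
    pts[n]=np.array(r[0]);ends[n]=e;print(n,'grip',r)
def tri(a,b):
    A=[];B=[]
    for n,p in(('top',a),('scene',b)):
        K,R,o=C[n];d=R@np.linalg.solve(K,np.array([*p,1.]));d/=np.linalg.norm(d);P=np.eye(3)-np.outer(d,d);A.append(P);B.append(P@o)
    return np.linalg.lstsq(np.vstack(A),np.hstack(B),rcond=None)[0]
print('grip',tri(pts['top'],pts['scene']));E=[tri(ends['top'][i],ends['scene'][i]) for i in(0,1)];print('ends',E)
d=E[0]-E[1];print('yaw',np.arctan2(-d[0],d[1]),'len',np.linalg.norm(d))
for n,roi in(('top',(230,160,360,310)),('scene',(200,160,330,280))):
    r=cv2.minAreaRect(best(msk(n,(45,120,40),(80,255,255)),roi));
    b=cv2.boxPoints(r);g=np.array([ray(p,*C[n],.012) for p in b]);print(n,'tray',g.mean(0),g[:,:2].round(3).tolist())
# tin: dark
m=cv2.inRange(cv2.cvtColor(D['top']['I'],cv2.COLOR_BGR2GRAY),0,85);c=best(m,(380,190,460,272));r=cv2.minAreaRect(c)
g=np.array([ray(p,*C['top'],.028) for p in cv2.boxPoints(r)]);print('tin',r,g.mean(0),g[:,:2].round(3).tolist())
m=msk('top',(5,110,90),(18,255,255));c=np.argwhere(m[185:295,140:230])+[185,140];print('mat rows/cols',c.min(0),c.max(0))
for p in((c[:,1].min(),c[:,0].max()),(c[:,1].max(),c[:,0].max()),(c[:,1].min(),c[:,0].min())):print(p,ray(p,*C['top'],.004))
v=D['top']['I'][160:300,120:250];cv2.imwrite('pics/crop0.png',cv2.resize(v,None,fx=4,fy=4,interpolation=cv2.INTER_CUBIC))
E
python3 m0.py
```

```text
top grip ((165.85952758789062, 252.93699645996094), (45.3233528137207, 12.342369079589844), 17.818889617919922)
scene grip ((382.5500183105469, 173.34999084472656), (37.314876556396484, 2.213594436645508), 18.434947967529297)
grip [0.468 0.302 0.186]
ends [array([0.484, 0.348, 0.189]), array([0.453, 0.256, 0.184])]
yaw -0.32216188286899705 len 0.09644454242628843
top tray [0.52  0.009 0.012] [[0.666, 0.128], [0.665, -0.113], [0.373, -0.106], [0.375, 0.126]]
scene tray [0.52  0.007 0.012] [[0.67, -0.106], [0.37, -0.131], [0.373, 0.134], [0.669, 0.131]]
tin ((418.5, 230.5), (81.0, 63.0), 90.0) [ 0.531 -0.314  0.028] [[0.638, -0.235], [0.637, -0.403], [0.424, -0.39], [0.426, -0.226]]
mat rows/cols [196 143] [282 220]
(np.int64(143), np.int64(282)) [0.402 0.402 0.004]
(np.int64(220), np.int64(282)) [0.4   0.204 0.004]
(np.int64(143), np.int64(196)) [0.627 0.411 0.004]
```

View pics/crop0.png

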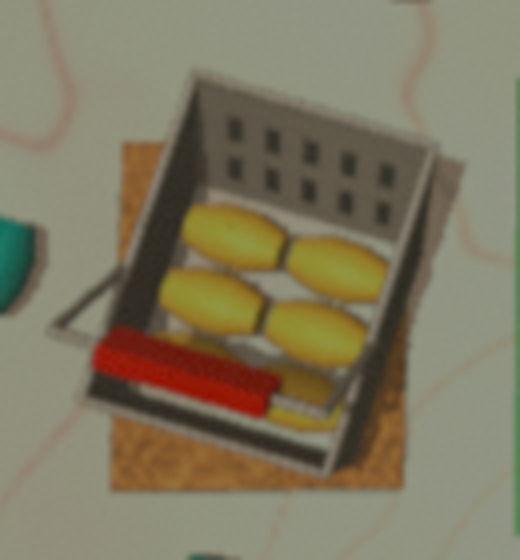

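Six potatoes show in the basket, two of them under the handle; the teal potato at the left edge is a decoy. The red grip centre is at about (0.4675, 0.3045, 0.171) m and the basket yaw is about -0.31. I'll approach with the jaw flipped so that joint 6 keeps room for the pour.

Call:
drive_tool(
  deltas=[10, -8, 12, 0, 0, 0.12, 0, 10, -8, 12, 0, 0, 0.12, 0, 10, -8, 10, 0, 0, 0.12, 0, 10, -8, 10, 0, 0, 0.12, 0, 10, -8, 10, 0, 0, 0.12, 0, 14, -10, 10, 0, 0, 0.12, 0, 14, -10, 10, 0, 0, 0.12, 0, 14, -10, 6, 0, 0, 0.12, 0, 14, -10, 0, 0, 0, 0.12, 0, 14, -10, 0, 0, 0, 0.12, 0],
)

```text
clock: 0.93
position: [0.3143, 0.3975, 0.286]
tool_rot: [[0.0, -0.737, 0.676], [0.0, 0.676, 0.737], [-1.0, -0.0, 0.0]]
ft_force: [0.2, -0.5, -0.1]
opening: 0.0855
```

```bash
python3 -c "
from h import *
s=sense();print(s['joint_pos'].round(3),s['position'].round(3),s['tool_rot'].round(2).tolist(),s['clock'])"
```

```text
[ 9.020e-01  2.070e-01 -1.000e-03  1.362e+00 -0.000e+00  7.300e-02] [0.314 0.397 0.286] [[0.0, -0.74, 0.68], [0.0, 0.68, 0.74], [-1.0, -0.0, 0.0]] 0.9333
```

Call:
drive_tool(
  deltas=[12, -8, -2, 0, 0, 0.11, 0, 12, -8, -2, 0, 0, 0.11, 0, 12, -8, -2, 0, 0, 0.11, 0, 12, -8, -2, 0, 0, 0.11, 0, 12, -8, -5, -0.0267, -0.0831, 0, 0, 12, -8, -5, -0.0267, -0.0831, 0, 0, 12, -8, -5, -0.0267, -0.0831, 0, 0, 12, -8, -5, -0.0267, -0.0831, 0, 0, 8, -8, -8, -0.0267, -0.0831, 0, 0, 8, -7, -9, -0.0267, -0.0831, 0, 0],
)

```text
clock: 1.77
position: [0.4262, 0.3186, 0.2413]
tool_rot: [[0.48, -0.823, 0.305], [-0.153, 0.263, 0.953], [-0.864, -0.504, 0.0]]
ft_force: [0.3, 0.3, -0.7]
opening: 0.0856
```

Run:
```python
from h import *
I,K,R,o=cam('wrist');s=sense();print(s['joint_pos'].round(3),s['position'].round(4),s['tool_rot'].round(3).tolist())
cv2.imwrite('pics/w1.png',I)
H=cv2.cvtColor(I,cv2.COLOR_BGR2HSV);m=cv2.inRange(H,(0,170,60),(8,255,255))|cv2.inRange(H,(172,170,60),(180,255,255))
c=max(cv2.findContours(m,0,2)[0],key=cv2.contourArea);r=cv2.minAreaRect(c);print(r)
g=np.array([.4675,.3046,.171]);print(proj(g,K,R,o))
for z in(.171,.186):print(z,ray(r[0],K,R,o,z))
b=cv2.boxPoints(r);print([ray(p,K,R,o,.18).round(3) for p in b])
```

```text
[ 0.963  0.111 -0.378  0.921 -0.503 -0.345] [0.4223 0.3149 0.2355] [[0.476, -0.826, 0.303], [-0.16, 0.257, 0.953], [-0.865, -0.502, -0.01]]
((268.9671325683594, 208.56800842285156), (132.98785400390625, 21.40345001220703), 89.22578430175781)
[274.65368228 211.44925784]
0.171 [0.47183857 0.30150106 0.171     ]
0.186 [0.4616855  0.30019553 0.186     ]
[array([0.46 , 0.253, 0.18 ]), array([0.443, 0.257, 0.18 ]), array([0.472, 0.352, 0.18 ]), array([0.492, 0.351, 0.18 ])]
```

View pics/w1.png

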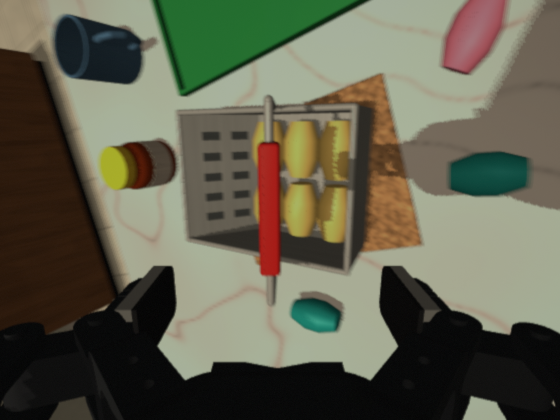

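The wrist view shows the grip edge-on at (269,208), centred between the jaws with yaw well matched. Six potatoes are in the basket. The two position readings differ by several mm, so I'll check that.

Run:
```python
from h import *
for i in range(4):
    I,K,R,o=cam('wrist');s=sense();print(s['clock'],s['position'].round(4),s['qvel'].round(3),s['ft_force'].round(2))
    H=cv2.cvtColor(I,cv2.COLOR_BGR2HSV);m=cv2.inRange(H,(0,170,60),(8,255,255))|cv2.inRange(H,(172,170,60),(180,255,255))
    c=max(cv2.findContours(m,0,2)[0],key=cv2.contourArea);r=cv2.minAreaRect(c);print(r[0],ray(r[0],K,R,o,.171),s['tool_rot'][:,0].round(3))
```

```text
1.8667 [0.4219 0.3158 0.2364] [-0.026  0.005  0.128  0.064  0.052 -0.019] [-1.16 -0.8   0.84]
(263.55078125, 217.0661163330078) [0.47045085 0.302119   0.171     ] [ 0.471 -0.158 -0.868]
1.9167 [0.4234 0.3176 0.2386] [-0.022  0.     0.102  0.013  0.005 -0.002] [0.02 1.13 1.07]
(260.9999694824219, 216.99996948242188) [0.47231895 0.30282253 0.171     ] [ 0.472 -0.155 -0.868]
1.9667 [0.4249 0.319  0.2405] [-0.014 -0.     0.067 -0.002 -0.003  0.   ] [0.81 0.35 0.45]
(264.4276428222656, 213.07431030273438) [0.47147696 0.30266135 0.171     ] [ 0.474 -0.153 -0.867]
2.0167 [0.4261 0.3199 0.2417] [-0.01   0.     0.035 -0.003 -0.005  0.001] [ 1.04 -0.09 -0.09]
(267.0059509277344, 210.48773193359375) [0.47151251 0.30288164 0.171     ] [ 0.476 -0.151 -0.867]
```

Call:
drive_tool(
  deltas=[9, -3.2, -14.5, 0, 0, 0, 0, 9, -3.2, -14.5, 0, 0, 0, 0, 9, -3.2, -14.5, 0, 0, 0, 0, 9, -3.2, -14.5, 0, 0, 0, 0, 9, -3.2, -14.5, 0, 0, 0, 0, 8.5, -3, -14, 0, 0, 0, 0, 0, 0, 0, 0, 0, 0, 0, 0, 0, 0, 0, 0, 0, 0, 0, 0, 0, 0, 0, 0, 0, 0, 0, 0, 0, 0, 0, 0],
)

```text
clock: 2.85
position: [0.4799, 0.3011, 0.1559]
tool_rot: [[0.477, -0.824, 0.304], [-0.151, 0.264, 0.953], [-0.866, -0.501, 0.001]]
ft_force: [0.2, -0.4, -0.5]
opening: 0.0852
```

Run:
```python
from h import *
I,K,R,o=cam('wrist');s=sense();print(s['position'].round(4),s['ft_force'].round(2),s['joint_pos'].round(3))
cv2.imwrite('pics/w2.png',I)
```

```text
[0.4797 0.3011 0.1558] [ 0.26  0.58 -0.01] [ 0.843  0.197 -0.502  0.64  -0.475 -0.475]
```

View pics/w2.png

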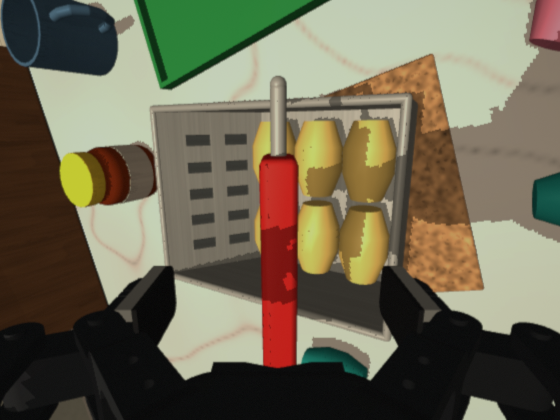

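The grip bar at (278,250) runs between the fingers, at the jaw centre. Closing.

Call:
drive_tool(
  deltas=[0, 0, 0, 0, 0, 0, 1, 0, 0, 0, 0, 0, 0, 1, 0, 0, 0, 0, 0, 0, 1, 0, 0, 0, 0, 0, 0, 1, 0, 0, 0, 0, 0, 0, 1, 0, 0, 0, 0, 0, 0, 1, 0, 0, 0, 0, 0, 0, 1, 0, 0, 0, 0, 0, 0, 1, 0, 0, 0, 0, 0, 0, 1, 0, 0, 0, 0, 0, 0, 1],
)

```text
clock: 3.73
position: [0.4795, 0.2999, 0.1547]
tool_rot: [[0.477, -0.825, 0.304], [-0.153, 0.263, 0.953], [-0.866, -0.501, -0.001]]
ft_force: [0.5, -1.3, 2.6]
opening: 0.0139
```

Call:
drive_tool(
  deltas=[0, 0, 4, 0, 0, 0, 1, 0, 0, 10, 0, 0, 0, 1, 0, 0, 16, 0, 0, 0, 1, 0, 0, 18, 0, 0, 0, 1, 0, 0, 18, 0, 0, 0, 1, 0, 0, 18, 0, 0, 0, 1, 0, 0, 18, 0, 0, 0, 1, 0, 0, 12, 0, 0, 0, 1, 0, 0, 6, 0, 0, 0, 1, 0, 0, 0, 0, 0, 0, 1],
)

```text
clock: 4.57
position: [0.478, 0.3, 0.2733]
tool_rot: [[0.473, -0.827, 0.303], [-0.152, 0.262, 0.953], [-0.868, -0.497, -0.002]]
ft_force: [0.5, -0.0, -9.6]
opening: 0.0137
```

Run:
```python
from h import *
np.set_printoptions(precision=1,suppress=True)
I,K,R,o=cam('scene');cv2.imwrite('pics/s2.png',I)
s=sense();print(s['position'].round(4)*1e3,s['ft_force'],s['opening'],s['tool_rot'].round(3).tolist(),s['joint_pos'].round(2))
from numpy import sin,cos,radians as r
# pour table at yaw -90: u=-y. target lip (x .52,y .06,z)
for th,zl in((0,.21),(30,.17),(45,.12),(60,.085),(80,.075),(100,.075),(110,.075)):
    t=r(th);rot=lambda a,c:(a*cos(t)+c*sin(t),-a*sin(t)+c*cos(t))
    lu,lz=rot(.172,-.082);fu,fz=rot(.5,-.866)
    gu=-.06-lu;gz=zl-lz
    print(th,'grip y,z',-gu*1e3,gz*1e3,'TCP y,z',-(gu+.019*fu)*1e3,(gz+.019*fz)*1e3)
```

```text
[477.8 299.7 272.4] [ -0.3   0.5 -10.1] 0.013946030999755235 [[0.473, -0.827, 0.303], [-0.153, 0.262, 0.953], [-0.868, -0.497, -0.003]] [ 0.8  0.1 -0.3  0.9 -0.5 -0.5]
0 grip y,z 231.99999999999997 292.0 TCP y,z 222.49999999999997 275.54599999999994
30 grip y,z 167.95636945092346 327.014083110324 TCP y,z 167.9561281149713 308.0145011164548
45 grip y,z 123.63961030678927 299.60512242138304 TCP y,z 128.5568308631605 281.2528730224674
60 grip y,z 74.98591688967605 274.95636945092343 TCP y,z 84.48549888354519 258.50212811497124
80 grip y,z 9.113250811710966 258.62608408678807 TCP y,z 23.667619891937996 246.4132033178404
100 grip y,z -50.62172230571307 230.14778294941146 TCP y,z -32.76803784981436 223.64931641112716
110 grip y,z -75.8822595564595 208.58147902247137 TCP y,z -57.17136581245431 205.2819985632858
```

View pics/s2.png

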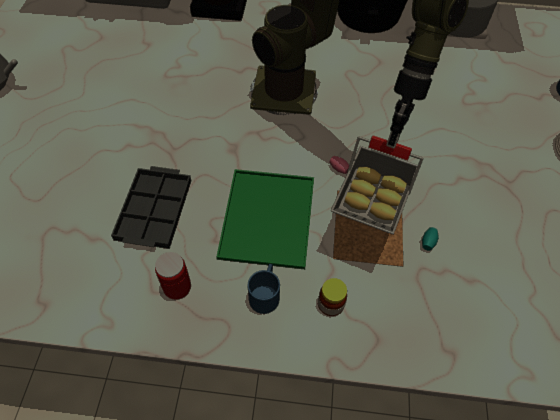

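The basket is lifted level at (378,185) with all six potatoes in it, and the mat is clear.

Call:
drive_tool(
  deltas=[2, -4, 0, 0, 0, -0.06, 1, 3, -6, 0, 0, 0, -0.1, 1, 3, -6, 0, 0, 0, -0.11, 1, 3, -6, 0, 0, 0, -0.11, 1, 3, -6, 0, 0, 0, -0.11, 1, 3, -6, 0, 0, 0, -0.11, 1, 3, -6, 0, 0, 0, -0.11, 1, 3, -6, 0, 0, 0, -0.11, 1, 3, -6, 0, 0, 0, -0.11, 1, 3, -6, 0, 0, 0, -0.11, 1],
)

```text
clock: 5.45
position: [0.5082, 0.243, 0.2719]
tool_rot: [[0.105, -0.187, 0.977], [-0.488, 0.846, 0.215], [-0.867, -0.499, -0.002]]
ft_force: [-0.0, -0.3, -9.4]
opening: 0.014
```

Call:
drive_tool(
  deltas=[3, -6, 0, 0, 0, -0.11, 1, 3, -6, 0, 0, 0, -0.073, 1, 3, -5, 0, 0, 0, -0.04, 1, 2, -3, 0, 0, 0, 0, 1, 0, 0, 0, 0, 0, 0, 1, 0, 0, 0, 0, 0, 0, 1, 0, 0, 0, 0, 0, 0, 1, 0, 0, 0, 0, 0, 0, 1, 0, 0, 0, 0, 0, 0, 1, 0, 0, 0, 0, 0, 0, 1],
)

```text
clock: 6.28
position: [0.5189, 0.2224, 0.2746]
tool_rot: [[-0.001, -0.0, 1.0], [-0.5, 0.866, -0.0], [-0.866, -0.5, -0.001]]
ft_force: [0.5, 0.2, -9.3]
opening: 0.014
```

Run:
```python
from h import *
s=sense();print(s['position'].round(4)*1e3,s['ft_force'].round(1),s['tool_rot'].round(3).tolist(),s['joint_pos'].round(2),s['qvel'].round(2))
```

```text
[518.9 222.4 274.6] [ 0.5  0.2 -9.3] [[-0.001, -0.0, 1.0], [-0.5, 0.866, -0.0], [-0.866, -0.5, -0.001]] [ 0.65  0.56  0.38  1.73 -0.41  0.72] [-0.  0.  0.  0.  0. -0.]
```

Call:
drive_tool(
  deltas=[0, -9, 5.4, 0.0873, 0, 0, 1, 0, -9, 5.4, 0.0873, 0, 0, 1, 0, -9, 5.4, 0.0873, 0, 0, 1, 0, -9, 5.4, 0.0873, 0, 0, 1, 0, -9, 5.4, 0.0873, 0, 0, 1, 0, -9, 5.4, 0.0873, 0, 0, 1, 0, -10, -6.7, 0.0654, 0, 0, 1, 0, -10, -6.7, 0.0654, 0, 0, 1, 0, -10, -6.7, 0.0654, 0, 0, 1, 0, -10, -6.7, 0.0654, 0, 0, 1],
)

```text
clock: 7.12
position: [0.5171, 0.1254, 0.2794]
tool_rot: [[-0.003, 0.0, 1.0], [0.255, 0.967, 0.0], [-0.967, 0.255, -0.003]]
ft_force: [-0.3, -1.2, -7.2]
opening: 0.0139
```

Run:
```python
from h import *
s=sense();print(s['position'].round(4)*1e3,s['ft_force'].round(1),s['tool_rot'].round(3).tolist(),s['joint_pos'].round(2),s['qvel'].round(2))
I,K,R,o=cam('scene');cv2.imwrite('pics/s3.png',I)
```

```text
[517.1 125.4 279.4] [-0.3 -1.2 -7.2] [[-0.003, 0.0, 1.0], [0.255, 0.967, 0.0], [-0.967, 0.255, -0.003]] [ 0.07  0.23 -0.02  1.31  0.26  0.07] [-0.73 -0.02 -0.41 -0.29  0.78 -0.73]
```

View pics/s3.png

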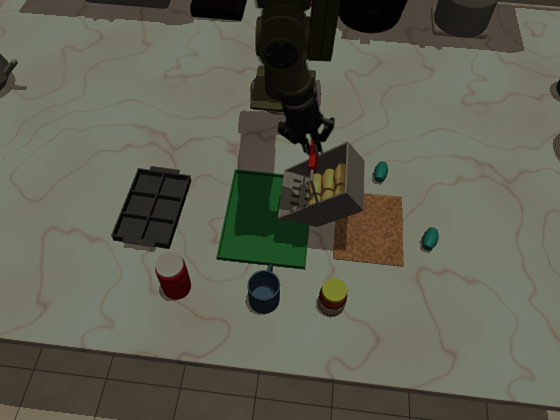

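Basket at 45° over the tray's left half at (320,195), potatoes still inside, gathered at the front wall.

Call:
drive_tool(
  deltas=[0, -11, -5.7, 0.0654, 0, 0, 1, 0, -11, -5.7, 0.0654, 0, 0, 1, 0, -11, -5.7, 0.0654, 0, 0, 1, 0, -11, -5.7, 0.0654, 0, 0, 1, 0, -6.1, -1.2, 0.035, 0, 0, 1, 0, -6.1, -1.2, 0.035, 0, 0, 1, 0, -6.1, -1.2, 0.035, 0, 0, 1, 0, -6.1, -1.2, 0.035, 0, 0, 1, 0, -6.1, -1.2, 0.035, 0, 0, 1, 0, -6.1, -1.2, 0.035, 0, 0, 1],
)

```text
clock: 8.0
position: [0.5188, 0.0465, 0.251]
tool_rot: [[-0.002, -0.001, 1.0], [0.667, 0.745, 0.002], [-0.745, 0.667, -0.001]]
ft_force: [0.0, 0.3, 0.3]
opening: -0.0003
```

Call:
drive_tool(
  deltas=[0, -6, -1.2, 0.035, 0, 0, 1, 0, -6, -1.2, 0.035, 0, 0, 1, 0, -6, -1.2, 0.035, 0, 0, 1, 0, -6, -1.2, 0.035, 0, 0, 1, 0, -5.6, -2.3, 0.035, 0, 0, 1, 0, -5.6, -2.3, 0.035, 0, 0, 1, 0, -5.6, -2.3, 0.035, 0, 0, 1, 0, -5.6, -2.3, 0.035, 0, 0, 1, 0, -5.6, -2.3, 0.035, 0, 0, 1, 0, -5.6, -2.3, 0.035, 0, 0, 1],
)

```text
clock: 8.83
position: [0.5188, -0.0108, 0.2323]
tool_rot: [[-0.004, -0.002, 1.0], [0.882, 0.471, 0.005], [-0.471, 0.882, 0.0]]
ft_force: [-0.3, 0.5, -0.5]
opening: -0.0
```

Run:
```python
from h import *
s=sense();print(s['position'].round(4)*1e3,s['ft_force'].round(1),s['tool_rot'].round(3).tolist(),s['joint_pos'].round(2),s['opening'])
I,K,R,o=cam('scene');J,*_=cam('top');cv2.imwrite('pics/s4.png',np.hstack([cv2.resize(I[120:300,180:430],None,fx=1.6,fy=1.6),cv2.resize(J[150:330,120:370],None,fx=1.6,fy=1.6)]))
```

```text
[518.8 -10.8 232.3] [-0.3  0.5 -0.5] [[-0.004, -0.002, 1.0], [0.882, 0.471, 0.005], [-0.471, 0.882, 0.0]] [-0.55  0.66  0.02  1.7   0.85 -0.92] -1.1757062004241721e-05
```

View pics/s4.png

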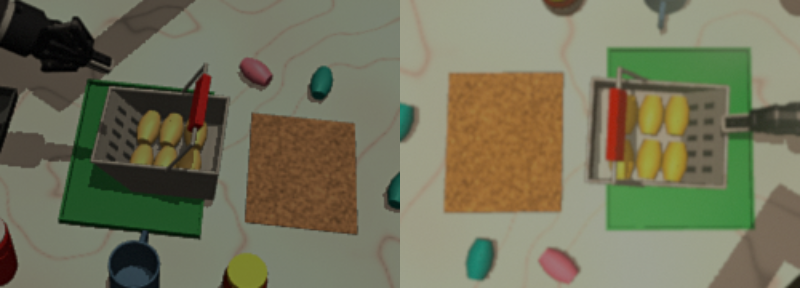

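The basket slipped out of the grip during the tip. It now stands at the tray's robot-left part, upright, grip at about (617,125) in the right-hand crop, with the potatoes still inside, so this is recoverable. The opening read 13.9 mm on a 16 mm bar, so the depth of the grasp is suspect. Backing the hand up, then measuring.

Call:
drive_tool(
  deltas=[0, -10, 20, -0.09, 0, 0, 0, 0, -10, 25, -0.12, 0, 0, 0, 0, -10, 25, -0.12, 0, 0, 0, 0, 0, 25, -0.12, 0, 0, 0, 0, 0, 20, -0.12, 0, 0, 0, 0, 10, 10, -0.12, 0, 0, 0, 0, 20, 0, -0.12, 0, 0, 0, 0, 20, 0, -0.12, 0, 0, 0, 0, 20, 0, -0.12, 0, 0, 0, 0, 20, 0, -0.03, 0, 0, 0],
)

```text
clock: 9.77
position: [0.5188, 0.0534, 0.3606]
tool_rot: [[0.008, -0.004, 1.0], [-0.001, 1.0, 0.004], [-1.0, -0.001, 0.008]]
ft_force: [0.4, 0.5, 0.4]
opening: 0.0853
```

Call:
drive_tool(
  deltas=[0, 12, 0, 0, 0, 0, 0, 0, 12, 0, 0, 0, 0, 0, 0, 12, 0, 0, 0, 0, 0, 0, 12, 0, 0, 0, 0, 0, 0, 12, 0, 0, 0, 0, 0, 0, 12, 0, 0, 0, 0, 0, 0, 0, 0, 0, 0, 0, 0, 0, 0, 0, 0, 0, 0, 0, 0, 0, 0, 0, 0, 0, 0, 0, 0, 0, 0, 0, 0, 0],
)

```text
clock: 10.6
position: [0.5192, 0.1211, 0.3562]
tool_rot: [[-0.002, 0.001, 1.0], [0.003, 1.0, -0.001], [-1.0, 0.003, -0.002]]
ft_force: [-0.1, -0.4, -0.1]
opening: 0.0851
```

```bash
cat > grip.py <<'E'
from h import *
np.set_printoptions(precision=4,suppress=True)
def red(I,roi):
    H=cv2.cvtColor(I,cv2.COLOR_BGR2HSV);m=cv2.inRange(H,(0,150,60),(8,255,255))|cv2.inRange(H,(172,150,60),(180,255,255))
    k=np.zeros_like(m);x0,y0,x1,y1=roi;k[y0:y1,x0:x1]=m[y0:y1,x0:x1]
    c=max(cv2.findContours(k,0,2)[0],key=cv2.contourArea);return c,cv2.minAreaRect(c)
def go(tag,rt,rs):
    L=[]
    for n,roi in(('top',rt),('scene',rs),('wrist',(0,0,560,420))):
        I,K,R,o=cam(n);cv2.imwrite(f'pics/{tag}_{n}.png',I);c,r=red(I,roi);L.append((n,r,K,R,o));print(n,r,'z.173:',ray(r[0],K,R,o,.173))
        b=cv2.boxPoints(r);print('  corners z.18',[ray(p,K,R,o,.18)[:2].round(3).tolist() for p in b])
    for ii in((0,1),(0,2),(1,2)):
        A=[];B=[]
        for i in ii:
            n,r,K,R,o=L[i];d=R@np.linalg.solve(K,np.array([*r[0],1.]));d/=np.linalg.norm(d);P=np.eye(3)-np.outer(d,d);A.append(P);B.append(P@o)
        print(ii,np.linalg.lstsq(np.vstack(A),np.hstack(B),rcond=None)[0])
    s=sense();print(s['position'],s['tool_rot'].round(3).tolist())
if __name__=='__main__': go('g3',(230,160,300,290),(250,130,340,240))
E
python3 grip.py
```

```text
Traceback (most recent call last):
  File "grip.py", line 18, in <module>
    if __name__=='__main__': go('g3',(230,160,300,290),(250,130,340,240))
                             ~~^^^^^^^^^^^^^^^^^^^^^^^^^^^^^^^^^^^^^^^^^^
  File "grip.py", line 10, in go
    I,K,R,o=cam(n);cv2.imwrite(f'pics/{tag}_{n}.png',I);c,r=red(I,roi);L.append((n,r,K,R,o));print(n,r,'z.173:',ray(r[0],K,R,o,.173))
                                                            ~~~^^^^^^^
  File "grip.py", line 6, in red
    c=max(cv2.findContours(k,0,2)[0],key=cv2.contourArea);return c,cv2.minAreaRect(c)
ValueError: max() iterable argument is empty
```

Run:
```python
from h import *
from grip import red
np.set_printoptions(precision=4,suppress=True)
I,K,R,o=cam('wrist');J,K2,R2,o2=cam('scene');cv2.imwrite('pics/w5.png',np.hstack([cv2.resize(I,(420,315)),cv2.resize(J[100:280,170:400],(400,315))]))
c,r=red(I,(0,0,560,420));print(r,'at .173',ray(r[0],K,R,o,.173),[ray(p,K,R,o,.18)[:2].round(3).tolist() for p in cv2.boxPoints(r)]);print(K,o)
```

```text
((263.4963073730469, 194.62110900878906), (23.807252883911133, 98.98486328125), 1.7357045412063599) at .173 [0.5251 0.1071 0.173 ] [[0.577, 0.092], [0.473, 0.098], [0.474, 0.121], [0.578, 0.118]]
[[340.6568   0.     277.3366]
 [  0.     340.6568 215.1283]
 [  0.       0.       1.    ]] [0.4542 0.1209 0.5253]
```

View pics/w5.png

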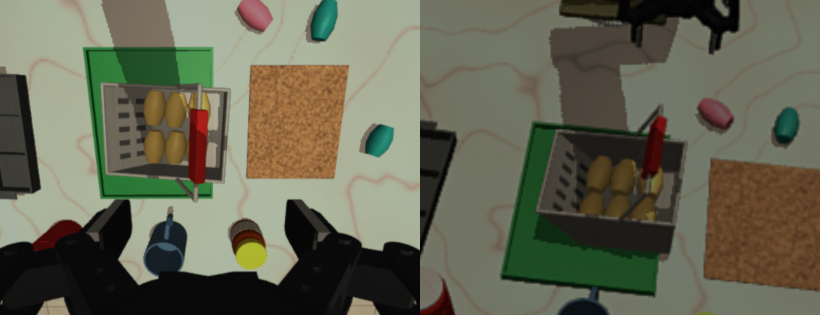

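The basket stands in the tray with all six potatoes, leaning slightly because its back rests on the tray wall. Its grip is at about (0.525, 0.107, 0.177) and its yaw about -1.61. New plan: grasp again, tip only partly in the air, then set the lip on the tray floor so that it takes the load for the rest of the tip. The lip gets lifted above 20 mm only once the basket is empty.

Call:
drive_tool(
  deltas=[1, 2, -10, -0.073, 0, 0, 0, 1, 2, -10, -0.073, 0, 0, 0, 1, 2, -10, -0.073, 0, 0, 0, 1, 2, -10, -0.073, 0, 0, 0, 1, 2, -10, -0.073, 0, 0, 0, 1, 2, -10, -0.071, 0, 0, 0, 1, 4, -15, 0, 0, -0.04, 0, 0, 4, -15, 0, 0, 0, 0, 0, 0, -15, 0, 0, 0, 0, 0, 0, 0, 0, 0, 0, 0],
)

```text
clock: 11.58
position: [0.525, 0.1415, 0.2483]
tool_rot: [[-0.023, 0.035, 0.999], [-0.421, 0.906, -0.041], [-0.907, -0.421, -0.006]]
ft_force: [0.2, 0.0, 0.0]
opening: 0.0853
```

Call:
drive_tool(
  deltas=[0, 0, 0, 0, 0, 0, 0, 0, 0, 0, 0, 0, 0, 0, 0, 0, 0, 0, 0, 0, 0, 0, 0, 0, 0, 0, 0, 0, 0, 0, 0, 0, 0, 0, 0, 0, 0, 0, 0, 0, 0, 0, 0, 0, 0, 0, 0, 0, 0, 0, 0, 0, 0, 0, 0, 0, 0, 0, 0, 0, 0, 0, 0, 0, 0, 0, 0, 0, 0, 0],
)

```text
clock: 12.42
position: [0.5261, 0.1418, 0.2513]
tool_rot: [[-0.018, 0.037, 0.999], [-0.419, 0.907, -0.041], [-0.908, -0.419, -0.001]]
ft_force: [-0.2, -0.2, -0.5]
opening: 0.0853
```

Run:
```python
from h import *
from grip import red
np.set_printoptions(precision=4,suppress=True)
s=sense();print(s['position'],s['tool_rot'].round(3).tolist(),s['joint_pos'].round(2))
I,K,R,o=cam('wrist');c,r=red(I,(0,0,560,420));print(r,ray(r[0],K,R,o,.177),[ray(p,K,R,o,.177)[:2].round(3).tolist() for p in cv2.boxPoints(r)])
J,K,R,o=cam('scene');c,r=red(J,(255,130,340,240));print(r,[ray(p,K,R,o,.177)[:2].round(3).tolist() for p in cv2.boxPoints(r)])
v=J[120:270,190:370];cv2.imwrite('pics/w6.png',np.hstack([cv2.resize(I,(420,315)),cv2.resize(v,(378,315))]))
```

```text
[0.5261 0.1418 0.2513] [[-0.018, 0.037, 0.999], [-0.419, 0.907, -0.041], [-0.908, -0.419, -0.001]] [ 0.49  0.45  0.17  1.53 -0.37  0.58]
((274.0, 213.5), (137.0, 22.0), 90.0) [0.5252 0.1043 0.177 ] [[0.474, 0.098], [0.474, 0.115], [0.581, 0.112], [0.584, 0.092]]
((304.52325439453125, 183.37469482421875), (9.104463577270508, 35.4345703125), 10.491477012634277) [[0.571, 0.094], [0.459, 0.1], [0.461, 0.124], [0.574, 0.117]]
```

View pics/w6.png

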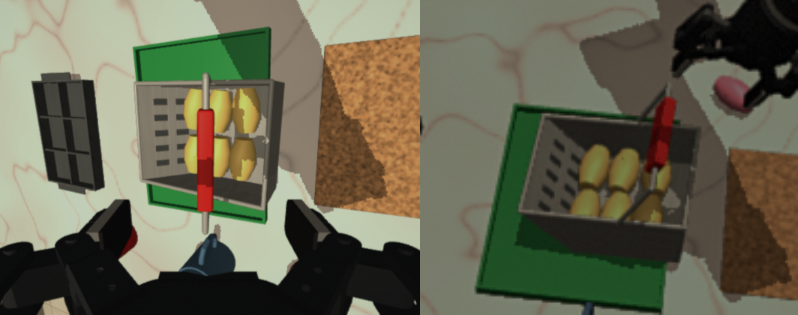

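Run:
```python
from h import *
np.set_printoptions(precision=4,suppress=True)
I,K,R,o=cam('wrist');s=sense();T=s['tool_rot'];f=T[:,0]
for L in(137,135):
    d=K[0,0]*.1/L;p=o+R@(d*np.linalg.solve(K,np.array([274,213.5,1.])));g=p+.015*f
    print(p,g,'advance along tool xyz',T.T@(g+.019*f-s['position']))
print('cam axis vs f',R[:,2]@f, viewer.camera('wrist')['mount'])
```

```text
[0.5224 0.1094 0.1874] [0.5221 0.1031 0.1737] advance along tool xyz [ 0.1057 -0.0027 -0.0023]
[0.5232 0.1078 0.1841] [0.5229 0.1015 0.1705] advance along tool xyz [ 0.1092 -0.0028 -0.0014]
cam axis vs f 0.9662499907198508 [[ 0.0007 -0.2576  0.9662 -0.1689]
 [ 1.      0.0002 -0.0007 -0.0001]
 [-0.      0.9662  0.2576 -0.0653]
 [ 0.      0.      0.      1.    ]]
```

Call:
drive_tool(
  deltas=[0, -5.9, -11.9, 0, 0, 0, 0, 0, -5.9, -11.9, 0, 0, 0, 0, 0, -5.9, -11.9, 0, 0, 0, 0, 0, -5.9, -11.9, 0, 0, 0, 0, 0, -5.9, -11.9, 0, 0, 0, 0, 0, -5.9, -11.9, 0, 0, 0, 0, -1, -5.9, -11.9, 0, 0, 0, 0, -1, -5.9, -11.9, 0, 0, 0, 0, 0, 0, 0, 0, 0, 0, 0, 0, 0, 0, 0, 0, 0, 0],
)

```text
clock: 13.45
position: [0.5236, 0.0942, 0.1558]
tool_rot: [[-0.02, 0.036, 0.999], [-0.419, 0.907, -0.041], [-0.908, -0.42, -0.003]]
ft_force: [-0.4, -0.0, 0.8]
opening: 0.0856
```

Call:
drive_tool(
  deltas=[0, 0, 0, 0, 0, 0, 0, 0, 0, 0, 0, 0, 0, 0, 0, 0, 0, 0, 0, 0, 1, 0, 0, 0, 0, 0, 0, 1, 0, 0, 0, 0, 0, 0, 1, 0, 0, 0, 0, 0, 0, 1, 0, 0, 0, 0, 0, 0, 1, 0, 0, 0, 0, 0, 0, 1, 0, 0, 0, 0, 0, 0, 1, 0, 0, 0, 0, 0, 0, 1],
)

```text
clock: 14.28
position: [0.5242, 0.0948, 0.1562]
tool_rot: [[-0.018, 0.037, 0.999], [-0.418, 0.907, -0.041], [-0.908, -0.419, -0.001]]
ft_force: [-0.5, 0.8, 1.9]
opening: 0.0148
```

Run:
```python
from h import *
s=sense();print(s['position'].round(4),s['tool_rot'].round(3).tolist(),s['ft_force'].round(1),s['moment'].round(2),s['opening'])
```

```text
[0.5242 0.0948 0.1562] [[-0.018, 0.037, 0.999], [-0.418, 0.907, -0.041], [-0.908, -0.419, -0.001]] [-0.5  0.8  1.9] [ 0.53  0.09 -0.26] 0.014751671287266082
```

Call:
drive_tool(
  deltas=[0, 0, 3, 0, 0, 0, 1, 0, 0, 5, 0, 0, 0, 1, 0, 0, 7, 0, 0, 0, 1, 0, 0, 8, 0, 0, 0, 1, 0, 0, 9, 0, 0, 0, 1, 0, 0, 9, 0, 0, 0, 1, 0, 0, 9, 0, 0, 0, 1, 0, 0, 7, 0, 0, 0, 1, 0, 0, 5, 0, 0, 0, 1, 0, 0, 0, 0, 0, 0, 1],
)

```text
clock: 15.12
position: [0.5248, 0.0948, 0.2196]
tool_rot: [[-0.016, 0.038, 0.999], [-0.418, 0.907, -0.041], [-0.908, -0.419, 0.001]]
ft_force: [0.7, -0.2, -9.8]
opening: 0.0145
```

Call:
drive_tool(
  deltas=[0, -0.5, 0, 0.03, -0.001, 0, 1, 0, -0.8, 0, 0.045, -0.0017, 0, 1, 0, -0.8, 0, 0.045, -0.0017, 0, 1, 0, -0.8, 0, 0.045, -0.0017, 0, 1, 0, -0.8, 0, 0.045, -0.0017, 0, 1, 0, -0.8, 0, 0.045, -0.0017, 0, 1, 0, -0.8, 0, 0.045, -0.0017, 0, 1, 0, -0.8, 0, 0.045, -0.0017, 0, 1, 0, -0.8, 0, 0.045, -0.0017, 0, 1, 0, -0.8, 0, 0.045, -0.0017, 0, 1],
)

```text
clock: 15.95
position: [0.5229, 0.0852, 0.2176]
tool_rot: [[-0.004, 0.04, 0.999], [0.002, 0.999, -0.04], [-1.0, 0.002, -0.004]]
ft_force: [-0.5, -0.6, -9.7]
opening: 0.0148
```

Run:
```python
from h import *
s=sense();print(s['position'].round(4),s['tool_rot'].round(3).tolist(),s['ft_force'].round(1),s['moment'].round(2),s['opening'],s['joint_pos'].round(2))
```

```text
[0.5229 0.0852 0.2176] [[-0.004, 0.04, 0.999], [0.002, 0.999, -0.04], [-1.0, 0.002, -0.004]] [-0.5 -0.6 -9.7] [-0.18 -0.01  0.02] 0.014844022732034862 [ 0.16  0.27 -0.1   1.21  0.    0.2 ]
```

Call:
drive_tool(
  deltas=[0, -1, -1, 0.0436, -0.0017, 0, 1, 0, -1, -1, 0.0436, -0.0017, 0, 1, 0, -1, -1, 0.0436, -0.0017, 0, 1, 0, -1, -2, 0.0436, -0.0017, 0, 1, 0, -1, -2, 0.0436, -0.0017, 0, 1, 0, -1, -2, 0.0436, -0.0017, 0, 1, 0, -1, -2, 0.0436, -0.0017, 0, 1, 0, -1, -3, 0.0436, -0.0017, 0, 1, 0, -1, -3, 0.0436, -0.0017, 0, 1, 0, -1, -3, 0.0436, -0.0017, 0, 1],
)

```text
clock: 16.78
position: [0.5226, 0.0741, 0.1965]
tool_rot: [[0.012, 0.037, 0.999], [0.42, 0.907, -0.039], [-0.907, 0.42, -0.005]]
ft_force: [-0.3, 0.6, -9.5]
opening: 0.0145
```

Run:
```python
from h import *
s=sense();print(s['position'].round(4),s['tool_rot'].round(3).tolist(),s['ft_force'].round(1),s['moment'].round(2),s['opening'],s['joint_pos'].round(2))
I,K,R,o=cam('scene');J,*_=cam('wrist');cv2.imwrite('pics/s7.png',np.hstack([cv2.resize(I[110:280,180:400],(420,325)),cv2.resize(J,(380,325))]))
```

```text
[0.5226 0.0741 0.1965] [[0.012, 0.037, 0.999], [0.42, 0.907, -0.039], [-0.907, 0.42, -0.005]] [-0.3  0.6 -9.5] [-1.86  0.05 -0.09] 0.014498802119125605 [-0.14  0.29 -0.21  1.12  0.43 -0.11]
```

View pics/s7.png

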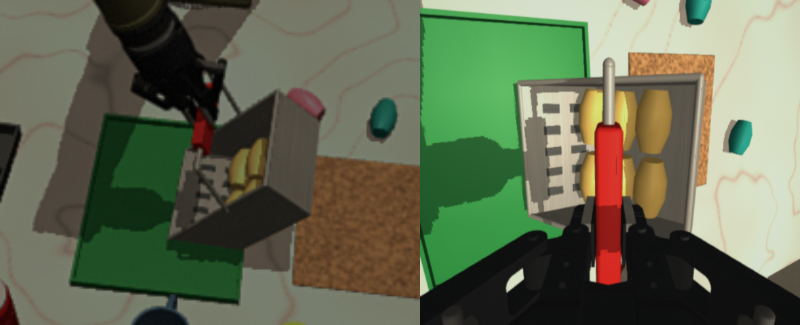

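Basket held firmly at 55°, lip about 26 mm over the tray floor, no slip in the grip. I'll continue slowly, pivoting about the lip.

Call:
drive_tool(
  deltas=[0, -5.2, 0.8, 0.0327, -0.0013, 0, 1, 0, -5.4, 0.8, 0.0327, -0.0013, 0, 1, 0, -5.6, 0.7, 0.0327, -0.0013, 0, 1, 0, -5.7, 0.6, 0.0327, -0.0013, 0, 1, 0, -5.8, 0.5, 0.0327, -0.0013, 0, 1, 0, -5.8, 0.4, 0.0327, -0.0013, 0, 1, 0, -5.8, 0.3, 0.0327, -0.0013, 0, 1, 0, -5.8, 0.2, 0.0327, -0.0013, 0, 1, 0, 0, 0, 0, 0, 0, 1, 0, 0, 0, 0, 0, 0, 1],
)

```text
clock: 17.72
position: [0.5244, 0.0307, 0.2021]
tool_rot: [[0.023, 0.031, 0.999], [0.642, 0.766, -0.038], [-0.767, 0.642, -0.002]]
ft_force: [0.9, 0.1, -5.3]
opening: 0.0147
```

Run:
```python
from h import *
s=sense();print(s['position'].round(4),s['tool_rot'].round(3).tolist(),s['ft_force'].round(1),s['moment'].round(2),s['opening'],s['joint_pos'].round(2))
```

```text
[0.5244 0.0307 0.2021] [[0.023, 0.031, 0.999], [0.642, 0.766, -0.038], [-0.767, 0.642, -0.002]] [ 0.9  0.1 -5.3] [-1.76  0.05 -0.01] 0.014692833822464826 [-0.35  0.4  -0.16  1.26  0.66 -0.4 ]
```

Call:
drive_tool(
  deltas=[0, -4.6, 1.3, 0.0327, -0.0013, 0, 1, 0, -4.6, 1.3, 0.0327, -0.0013, 0, 1, 0, -4.6, 1.3, 0.0327, -0.0013, 0, 1, 0, -4.6, 1.3, 0.0327, -0.0013, 0, 1, 0, -4.6, 1.3, 0.0327, -0.0013, 0, 1, 0, -4.6, 1.3, 0.0327, -0.0013, 0, 1, 0, -4.6, 1.3, 0.0327, -0.0013, 0, 1, 0, -4.6, 1.3, 0.0327, -0.0013, 0, 1, 0, 0, 0, 0, 0, 0, 1, 0, 0, 0, 0, 0, 0, 1],
)

```text
clock: 18.55
position: [0.5247, -0.0052, 0.2127]
tool_rot: [[0.03, 0.022, 0.999], [0.819, 0.573, -0.037], [-0.574, 0.819, -0.001]]
ft_force: [1.2, 0.2, -5.5]
opening: 0.0145
```

Run:
```python
from h import *
s=sense();print(s['position'].round(4),s['tool_rot'].round(3).tolist(),s['ft_force'].round(1),s['moment'].round(2),s['opening'],s['joint_pos'].round(2))
I,K,R,o=cam('scene');J,*_=cam('wrist');cv2.imwrite('pics/s8.png',np.hstack([cv2.resize(I[110:280,180:400],(420,325)),cv2.resize(J,(380,325))]))
```

```text
[ 0.5247 -0.0052  0.2127] [[0.03, 0.022, 0.999], [0.819, 0.573, -0.037], [-0.574, 0.819, -0.001]] [ 1.2  0.2 -5.5] [-2.17  0.03  0.01] 0.014502521094597858 [-0.51  0.58 -0.06  1.51  0.82 -0.73]
```

View pics/s8.png

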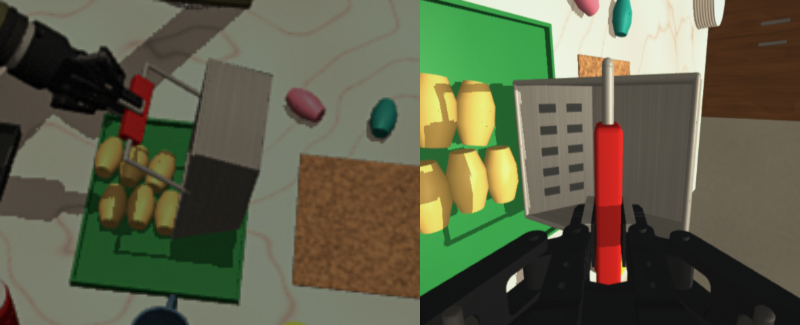

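All six potatoes lie on the tray and the basket is empty at 85°, still firmly held. Carrying it back to the mat: raise, untip, shift +y.

Call:
drive_tool(
  deltas=[0, 3, 8, 0, 0, 0, 1, 0, 3, 15, 0, 0, 0, 1, 0, 3, 18, 0, 0, 0, 1, 0, 5, 18, 0, 0, 0, 1, 0, 12, 13, -0.04, 0.0015, 0, 1, 0, 15, 10, -0.0742, 0.003, 0, 1, 0, 15, 10, -0.0742, 0.003, 0, 1, 0, 15, 10, -0.0742, 0.003, 0, 1, 0, 15, 10, -0.0742, 0.003, 0, 1, 0, 15, 8, -0.0742, 0.003, 0, 1],
)

```text
clock: 19.48
position: [0.5228, 0.0975, 0.3354]
tool_rot: [[0.02, 0.034, 0.999], [0.521, 0.853, -0.039], [-0.853, 0.521, -0.001]]
ft_force: [0.3, 0.4, -5.2]
opening: 0.0143
```

Call:
drive_tool(
  deltas=[0, 17, 0, -0.0742, 0.003, 0, 1, 0, 17, 0, -0.0742, 0.003, 0, 1, 0, 17, 0, -0.0742, 0.003, 0, 1, 0, 17, 0, -0.0742, 0.003, 0, 1, 0, 17, 0, -0.0742, 0.003, 0, 1, 0, 17, 0, -0.0742, 0.003, 0, 1, 0, 17, 0, -0.0742, 0.003, 0, 1, 0, 17, 0, -0.0742, 0.003, 0, 1, 0, 17, 0, -0.0742, 0.003, 0, 1, 0, 17, 0, -0.0742, 0.003, 0, 1],
)

```text
clock: 20.32
position: [0.5212, 0.2682, 0.3344]
tool_rot: [[-0.012, 0.039, 0.999], [-0.189, 0.981, -0.041], [-0.982, -0.19, -0.005]]
ft_force: [0.0, 0.2, -4.9]
opening: 0.0146
```

Call:
drive_tool(
  deltas=[0, 17, 0, -0.0742, 0.003, 0, 1, 0, 16, 0, -0.0742, 0.003, 0, 1, 0, 15, 0, -0.0742, 0.003, 0, 1, 0, 12, 0, -0.0742, 0.003, 0, 1, 0, 8, 0, -0.035, 0.0015, 0, 1, 0, 4, 0, 0, 0, 0, 1, 0, 0, 0, 0, 0, 0, 1, 0, 0, 0, 0, 0, 0, 1, 0, 0, 0, 0, 0, 0, 1, 0, 0, 0, 0, 0, 0, 1],
)

```text
clock: 21.15
position: [0.5201, 0.331, 0.3289]
tool_rot: [[-0.016, 0.038, 0.999], [-0.492, 0.87, -0.041], [-0.87, -0.492, 0.005]]
ft_force: [-0.9, 0.2, -4.6]
opening: 0.0143
```

Run:
```python
from h import *
s=sense();print(s['position'].round(4),s['tool_rot'].round(3).tolist(),s['ft_force'].round(1),s['opening'],s['joint_pos'].round(2))
for n,f in(('top','top0'),):
    I,K,R,o=cam(n);cv2.imwrite('pics/t9.png',I)
# mat from scene picture s2-like: use earlier s4 moment not stored; use old pics/s3 scene (basket off mat)
I=cv2.imread('pics/s3.png');D=np.load('scene0.npz');H=cv2.cvtColor(I,cv2.COLOR_BGR2HSV);m=cv2.inRange(H,(5,90,60),(20,255,255));k=np.zeros_like(m);k[185:275,325:415]=m[185:275,325:415]
c=max(cv2.findContours(k,0,2)[0],key=cv2.contourArea);r=cv2.minAreaRect(c);a=cv2.approxPolyDP(cv2.convexHull(c),5,True)[:,0]
print('mat',a.tolist(),[ray(p,D['K'],D['R'],D['o'],.004)[:2].round(3).tolist() for p in a])
```

```text
[0.5201 0.331  0.3289] [[-0.016, 0.038, 0.999], [-0.492, 0.87, -0.041], [-0.87, -0.492, 0.005]] [-0.9  0.2 -4.6] 0.014280429065049949 [ 0.76  0.78  0.95  2.12 -0.35  0.87]
mat [[364, 193], [401, 197], [402, 266], [333, 258], [335, 222]] [[0.403, 0.285], [0.404, 0.393], [0.631, 0.391], [0.63, 0.206], [0.514, 0.205]]
```

Call:
drive_tool(
  deltas=[0, 0, -8, 0, 0, 0, 1, 0, 0, -16, 0, 0, 0, 1, 0, 0, -18, 0, 0, 0, 1, 0, 0, -18, 0, 0, 0, 1, 0, 0, -18, 0, 0, 0, 1, 0, 0, -18, 0, 0, 0, 1, 0, 0, -18, 0, 0, 0, 1, 0, 0, -18, 0, 0, 0, 1, 0, 0, -13, 0, 0, 0, 1, 0, 0, -5, 0, 0, 0, 1],
)

```text
clock: 22.03
position: [0.5197, 0.3314, 0.175]
tool_rot: [[-0.019, 0.035, 0.999], [-0.495, 0.868, -0.04], [-0.869, -0.496, 0.001]]
ft_force: [-0.4, 0.4, -5.1]
opening: 0.0144
```

Call:
drive_tool(
  deltas=[0, 0, 0, 0, 0, 0, 1, 0, 0, 0, 0, 0, 0, 1, 0, 0, 0, 0, 0, 0, 1, 0, 0, 0, 0, 0, 0, 1, 0, 0, 0, 0, 0, 0, 1, 0, 0, 0, 0, 0, 0, 1, 0, 0, 0, 0, 0, 0, 1, 0, 0, 0, 0, 0, 0, 1, 0, 0, 0, 0, 0, 0, 1, 0, 0, 0, 0, 0, 0, 1],
)

```text
clock: 22.87
position: [0.5203, 0.3329, 0.176]
tool_rot: [[-0.016, 0.035, 0.999], [-0.495, 0.868, -0.038], [-0.869, -0.495, 0.003]]
ft_force: [0.2, -0.2, -4.9]
opening: 0.0146
```

Run:
```python
from h import *
s=sense();print(s['position'].round(4),s['tool_rot'].round(3).tolist(),s['ft_force'].round(1),s['moment'].round(2),s['opening'],s['joint_pos'].round(2))
```

```text
[0.5203 0.3329 0.176 ] [[-0.016, 0.035, 0.999], [-0.495, 0.868, -0.038], [-0.869, -0.495, 0.003]] [ 0.2 -0.2 -4.9] [1.21 0.04 0.04] 0.014564087614420752 [ 0.76  0.75  0.48  1.69 -0.35  0.87]
```

Call:
drive_tool(
  deltas=[0, 0, -3, 0, 0, 0, 1, 0, 0, -3, 0, 0, 0, 1, 0, 0, -3, 0, 0, 0, 1, 0, 0, -3, 0, 0, 0, 1, 0, 0, -3, 0, 0, 0, 1, 0, 0, -3, 0, 0, 0, 1, 0, 0, -1, 0, 0, 0, 1, 0, 0, 0, 0, 0, 0, 1, 0, 0, 0, 0, 0, 0, 1, 0, 0, 0, 0, 0, 0, 1],
)

```text
clock: 23.7
position: [0.5205, 0.3329, 0.1573]
tool_rot: [[-0.016, 0.035, 0.999], [-0.494, 0.868, -0.038], [-0.869, -0.495, 0.003]]
ft_force: [0.1, 0.1, -5.6]
opening: 0.0145
```

Call:
drive_tool(
  deltas=[0, 0, -1, 0, 0, 0, 1, 0, 0, -1, 0, 0, 0, 1, 0, 0, -1, 0, 0, 0, 1, 0, 0, -1, 0, 0, 0, 1, 0, 0, 0, 0, 0, 0, 1, 0, 0, 0, 0, 0, 0, 1, 0, 0, 0, 0, 0, 0, 1, 0, 0, 0, 0, 0, 0, 1, 0, 0, 0, 0, 0, 0, 1, 0, 0, 0, 0, 0, 0, 1],
)

```text
clock: 24.53
position: [0.5204, 0.3329, 0.1531]
tool_rot: [[-0.016, 0.035, 0.999], [-0.494, 0.868, -0.038], [-0.869, -0.495, 0.003]]
ft_force: [0.4, 0.8, -5.5]
opening: 0.0145
```

Call:
drive_tool(
  deltas=[0, 0, -1, 0, 0, 0, 1, 0, 0, -1, 0, 0, 0, 1, 0, 0, -1, 0, 0, 0, 1, 0, 0, -1, 0, 0, 0, 1, 0, 0, 0, 0, 0, 0, 1, 0, 0, 0, 0, 0, 0, 1, 0, 0, 0, 0, 0, 0, 1, 0, 0, 0, 0, 0, 0, 1, 0, 0, 0, 0, 0, 0, 1, 0, 0, 0, 0, 0, 0, 1],
)

```text
clock: 25.37
position: [0.5204, 0.3329, 0.1491]
tool_rot: [[-0.016, 0.035, 0.999], [-0.494, 0.868, -0.039], [-0.869, -0.495, 0.003]]
ft_force: [-0.4, -0.2, -5.5]
opening: 0.0144
```

Run:
```python
from h import *
s=sense();print(s['position'].round(4),s['ft_force'].round(1),s['moment'].round(2))
I,K,R,o=cam('scene');v=cv2.resize(I[110:280,280:450],(400,400));J,*_=cam('top');w=cv2.resize(J[180:300,130:250],(400,400));cv2.imwrite('pics/s10.png',np.hstack([v,w]))
```

```text
[0.5204 0.3329 0.1491] [-0.4 -0.2 -5.5] [ 1.13 -0.06 -0.02]
```

View pics/s10.png

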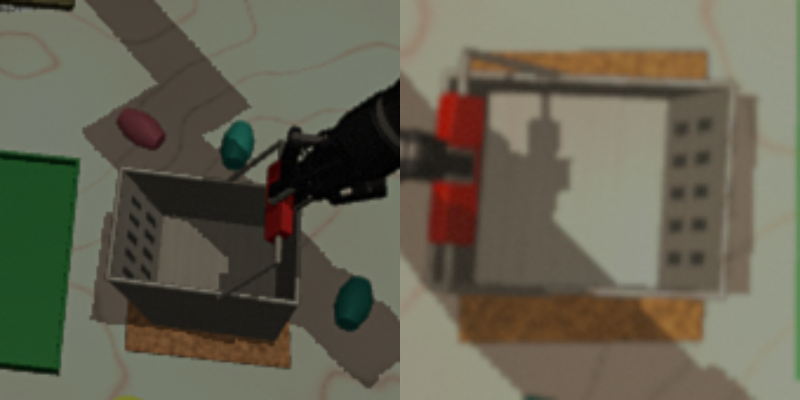

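The basket is just above its mat, roughly level and centred. Lowering until it touches.

Call:
drive_tool(
  deltas=[0, 0, -1, 0, 0, 0, 1, 0, 0, -1, 0, 0, 0, 1, 0, 0, -1, 0, 0, 0, 1, 0, 0, -1, 0, 0, 0, 1, 0, 0, 0, 0, 0, 0, 1, 0, 0, 0, 0, 0, 0, 1, 0, 0, 0, 0, 0, 0, 1, 0, 0, 0, 0, 0, 0, 1, 0, 0, 0, 0, 0, 0, 1, 0, 0, 0, 0, 0, 0, 1],
)

```text
clock: 26.3
position: [0.5208, 0.3338, 0.1476]
tool_rot: [[-0.013, 0.036, 0.999], [-0.493, 0.869, -0.037], [-0.87, -0.493, 0.006]]
ft_force: [-1.2, 4.0, 7.9]
opening: 0.0144
```

Call:
drive_tool(
  deltas=[0, 0, -1, 0, 0, 0, 1, 0, 0, -1, 0, 0, 0, 1, 0, 0, 0, 0, 0, 0, 1, 0, 0, 0, 0, 0, 0, 1, 0, 0, 0, 0, 0, 0, 1, 0, 0, 0, 0, 0, 0, 1, 0, 0, 0, 0, 0, 0, 1, 0, 0, 0, 0, 0, 0, 1, 0, 0, 0, 0, 0, 0, 1, 0, 0, 0, 0, 0, 0, 1],
)

```text
clock: 27.13
position: [0.5212, 0.3343, 0.1468]
tool_rot: [[-0.011, 0.036, 0.999], [-0.492, 0.87, -0.037], [-0.871, -0.492, 0.008]]
ft_force: [-2.9, 6.0, 13.1]
opening: 0.0143
```

Call:
drive_tool(
  deltas=[0, 0, 1.5, 0, 0, 0, 1, 0, 0, 1.5, 0, 0, 0, 1, 0, 0, 0, 0, 0, 0, 1, 0, 0, 0, 0, 0, 0, 0.7, 0, 0, 0, 0, 0, 0, 0.5, 0, 0, 0, 0, 0, 0, 0.2, 0, 0, 0, 0, 0, 0, 0, 0, 0, 0, 0, 0, 0, 0, 0, 0, 0, 0, 0, 0, 0, 0, 0, 0, 0, 0, 0, 0],
)

```text
clock: 27.97
position: [0.5203, 0.3327, 0.1459]
tool_rot: [[-0.017, 0.035, 0.999], [-0.495, 0.868, -0.039], [-0.869, -0.495, 0.003]]
ft_force: [0.3, -0.1, -0.7]
opening: 0.0852
```

Call:
drive_tool(
  deltas=[0, 5, 8.7, 0, 0, 0, 0, 0, 5, 8.7, 0, 0, 0, 0, 0, 7, 12, 0, 0, 0, 0, 0, 8, 14, 0, 0, 0, 0, 0, 8, 14, 0, 0, 0, 0, 0, 8, 14, 0, 0, 0, 0, 0, 8, 14, 0, 0, 0, 0, 0, 0, 10, 0.05, 0, 0, 0, 0, -5, 15, 0.1, 0, 0, 0, 0, -15, 10, 0.1, 0, 0, 0],
)

```text
clock: 28.8
position: [0.5207, 0.3654, 0.2647]
tool_rot: [[-0.015, 0.031, 0.999], [-0.26, 0.965, -0.034], [-0.965, -0.26, -0.007]]
ft_force: [1.0, -1.8, 1.4]
opening: 0.0856
```

Call:
drive_tool(
  deltas=[-5, -38, 0, 0.1, 0, 0, 0, -5, -38, 0, 0.1, 0, 0, 0, -5, -38, 0, 0.06, 0, 0, 0, -5, -38, 0, 0, 0, 0, 0, -5, -38, 0, 0, 0, 0, 0, -5, -35, 0, 0, 0, 0, 0, -5, -35, 0, 0, 0, 0, 0, -5, -35, 0, 0, 0, 0, 0, 0, -30, 0, 0, 0, 0, 0, 0, 0, 0, 0, 0, 0, 0],
)

```text
clock: 29.63
position: [0.48, 0.0347, 0.2671]
tool_rot: [[-0.017, 0.041, 0.999], [-0.016, 0.999, -0.041], [-1.0, -0.017, -0.016]]
ft_force: [-0.3, 0.9, -0.4]
opening: 0.0852
```

Call:
drive_tool(
  deltas=[0, 0, 0, 0, 0, 0, 0, 0, 0, 0, 0, 0, 0, 0, 0, 0, 0, 0, 0, 0, 0, 0, 0, 0, 0, 0, 0, 0, 0, 0, 0, 0, 0, 0, 0, 0, 0, 0, 0, 0, 0, 0, 0, 0, 0, 0, 0, 0, 0, 0, 0, 0, 0, 0, 0, 0, 0, 0, 0, 0, 0, 0, 0, 0, 0, 0, 0, 0, 0, 0],
)

```text
clock: 30.47
position: [0.4809, 0.0394, 0.2666]
tool_rot: [[-0.017, 0.035, 0.999], [-0.014, 0.999, -0.035], [-1.0, -0.014, -0.016]]
ft_force: [-0.3, -0.2, -0.0]
opening: 0.0854
```

```bash
cat > pot.py <<'E'
from h import *
np.set_printoptions(precision=3,suppress=True)
def yellow(I):
    H=cv2.cvtColor(I,cv2.COLOR_BGR2HSV);return cv2.inRange(H,(17,80,60),(34,255,255))
def pots(n,z=.027,roi=None,save=None,lo=150):
    I,K,R,o=cam(n);m=yellow(I)
    if save:cv2.imwrite(save,I)
    m=cv2.morphologyEx(m,cv2.MORPH_OPEN,np.ones((3,3),np.uint8));out=[]
    for c in cv2.findContours(m,0,2)[0]:
        a=cv2.contourArea(c)
        if a<lo:continue
        (x,y),(w,h),t=cv2.minAreaRect(c);b=cv2.boxPoints(((x,y),(w,h),t))
        e=b[1]-b[0] if np.linalg.norm(b[1]-b[0])>np.linalg.norm(b[2]-b[1]) else b[2]-b[1]
        M=cv2.moments(c);q=np.array([M['m10'],M['m01']])/M['m00'];p=ray(q,K,R,o,z);d=(ray(q+e/2,K,R,o,z)-ray(q-e/2,K,R,o,z))[:2]
        out.append((p[:2],np.degrees(np.arctan2(d[1],d[0]))%180,a,q,sorted((w,h))))
    return out
if __name__=='__main__':
    s=sense();print(s['position'],s['tool_rot'].tolist(),s['joint_pos'].round(2),s['clock'])
    for n,lo in(('top',60),('scene',60),('wrist',300)):
        print(n)
        for r in pots(n,save=f'pics/p_{n}.png',lo=lo):print('  xy',r[0],'ang %.0f area %.0f'%r[1:3],'px',r[3].round(0),np.round(r[4],0))
E
python3 pot.py; python3 -c "
import cv2,numpy as np
w=cv2.imread('pics/p_wrist.png');s=cv2.imread('pics/p_scene.png')[110:290,190:420]
cv2.imwrite('pics/v11.png',np.hstack([cv2.resize(w,(420,315)),cv2.resize(s,(380,297))[:315] if 0 else cv2.resize(s,(380,315))]))"
```

```text
[0.481 0.039 0.267] [[-0.01677302479385003, 0.03502671626545552, 0.9992456128434711], [-0.013548092913014996, 0.9992864926714372, -0.03525556328918557], [-0.9997675303877823, -0.014129214842896608, -0.01628651191133518]] [ 0.09  0.18 -0.08  1.32 -0.01  0.13] 30.4667
top
  xy [ 0.358 -0.024] ang 2 area 28565 px [309. 298.] [135. 268.]
  xy [0.779 0.213] ang 90 area 477 px [218. 138.] [24. 25.]
scene
  xy [0.733 0.212] ang 97 area 442 px [334. 289.] [23. 24.]
  xy [0.545 0.017] ang 7 area 204 px [268. 220.] [13. 19.]
  xy [ 0.539 -0.025] ang 8 area 190 px [253. 216.] [12. 18.]
  xy [ 0.542 -0.066] ang 1 area 194 px [239. 216.] [13. 19.]
  xy [ 0.472 -0.004] ang 8 area 172 px [264. 198.] [13. 17.]
  xy [ 0.467 -0.045] ang 8 area 170 px [250. 195.] [13. 17.]
  xy [ 0.456 -0.086] ang 174 area 164 px [237. 190.] [12. 18.]
wrist
  xy [ 0.504 -0.037] ang 89 area 8640 px [219. 204.] [120. 120.]
```

View pics/v11.png

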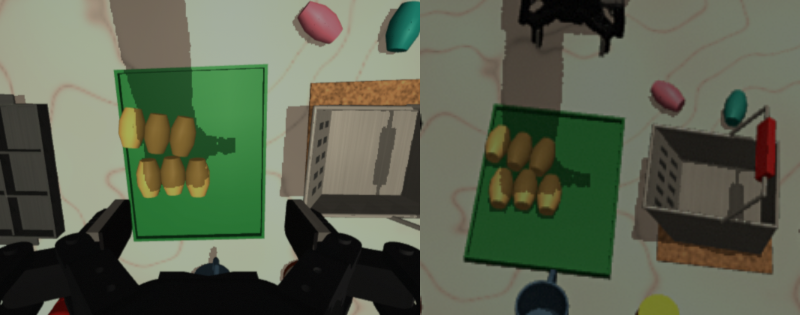

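All six lie on the tray in two rows with their long axes about along x, at scene-crop (495,143), (519,150), (542,154), (501,187), (525,189) and (549,194). The basket stands on its mat. Side by side they touch, so I'll grip them lengthwise, end to end, in zigzag order, and set them in the tin in alternating orientations so the fingers clear the neighbours. Next: refine the potatoes and the tin.

```bash
cat > pw.py <<'E'
from h import *
from pot import yellow
np.set_printoptions(precision=3,suppress=True)
def wristpots(k=11,save=None,z=.0255,lo=100):
    I,K,R,o=cam('wrist');
    if save:cv2.imwrite(save,I)
    H=cv2.cvtColor(I,cv2.COLOR_BGR2HSV);m=cv2.inRange(H,(13,90,50),(34,255,255))
    m=cv2.morphologyEx(m,cv2.MORPH_CLOSE,np.ones((3,3),np.uint8))
    e=cv2.erode(m,cv2.getStructuringElement(2,(k,k)));n,lab,st,ce=cv2.connectedComponentsWithStats(e)
    out=[]
    for i in range(1,n):
        if st[i,4]<lo:continue
        ys,xs=np.nonzero(lab==i);v=np.linalg.eigh(np.cov(np.array([xs,ys])))[1][:,1]
        p=ray(ce[i],K,R,o,z);d=(ray(ce[i]+v*10,K,R,o,z)-p);out.append((p[:2],np.degrees(np.arctan2(d[1],d[0]))%180,st[i,4],ce[i]))
    return out
if __name__=='__main__':
    import sys
    for r in wristpots(int(sys.argv[1]) if len(sys.argv)>1 else 11):print('xy',r[0],'ang %.0f n %d'%r[1:3],'px',r[3].round(0))
E
for k in 13 17; do echo k $k; python3 pw.py $k; done
python3 - <<'E'
from h import *
np.set_printoptions(precision=3,suppress=True)
for n,(x0,y0,x1,y1),dx in(('top',(375,165,470,295),1),):
    D=np.load(n+'0.npz');g=cv2.cvtColor(D['I'],6);m=(g<95).astype(np.uint8);k=np.zeros_like(m);k[y0:y1,x0:x1]=m[y0:y1,x0:x1]
    k=cv2.morphologyEx(k,cv2.MORPH_CLOSE,np.ones((7,7),np.uint8));rows=k.sum(1);print([(i,int(r)) for i,r in enumerate(rows) if r>0][::6])
    ok=rows>50;k[~ok]=0;c=max(cv2.findContours(k,0,2)[0],key=cv2.contourArea);r=cv2.minAreaRect(c);G=np.array([ray(p,D['K'],D['R'],D['o'],.028) for p in cv2.boxPoints(r)]);print(r,G.mean(0),G[:,:2].tolist())
I,K,R,o=cam('scene');g=cv2.cvtColor(I,6);m=(g<75).astype(np.uint8);k=np.zeros_like(m);k[160:255,105:200]=m[160:255,105:200];k=cv2.morphologyEx(k,cv2.MORPH_CLOSE,np.ones((7,7),np.uint8))
c=max(cv2.findContours(k,0,2)[0],key=cv2.contourArea);a=cv2.approxPolyDP(cv2.convexHull(c),3,True)[:,0];print([(p.tolist(),ray(p,K,R,o,.028)[:2].round(3).tolist()) for p in a])
E
```

```text
k 13
xy [0.42  0.286] ang 89 n 2820 px [492. 124.]
xy [ 0.47  -0.047] ang 78 n 2652 px [208. 176.]
xy [ 0.545 -0.027] ang 88 n 2274 px [230. 235.]
k 17
xy [0.42  0.288] ang 89 n 2232 px [494. 124.]
xy [ 0.469 -0.047] ang 78 n 2055 px [208. 176.]
xy [ 0.545 -0.027] ang 89 n 1690 px [230. 235.]
[(180, 6), (186, 48), (192, 62), (198, 62), (204, 63), (210, 63), (216, 63), (222, 63), (228, 63), (234, 63), (240, 63), (246, 63), (252, 63), (258, 63), (264, 64), (270, 64), (276, 44)]
((419.0, 230.5), (87.0, 64.0), 90.0) [ 0.531 -0.315  0.028] [[0.6456411963780482, -0.2349673541303759], [0.645423557939748, -0.40629819750814655], [0.41674425864095527, -0.39247745536076933], [0.41798536346526244, -0.22596351450117713]]
[([189, 175], [0.42, -0.233]), ([191, 180], [0.437, -0.224]), ([169, 248], [0.667, -0.234]), ([150, 251], [0.682, -0.282]), ([125, 247], [0.679, -0.352]), ([113, 240], [0.662, -0.39]), ([111, 234], [0.644, -0.401]), ([138, 168], [0.413, -0.389]), ([176, 169], [0.403, -0.276])]
```

Call:
drive_tool(
  deltas=[6.7, -2.3, -8, 0.0135, -0.017, -0.12, 0, 6.7, -2.3, -13, 0, 0, -0.12, 0, 6.7, -2.3, -13, 0, 0, -0.12, 0, 6.7, -2.3, -13, 0, 0, -0.12, 0, 6.7, -2.3, -13, 0, 0, -0.12, 0, 6.7, -2.3, -13, 0, 0, -0.12, 0, 6.7, -2.3, -13, 0, 0, -0.12, 0, 6.7, -2.3, -13, 0, 0, -0.12, 0, 6.7, -2.3, -13, 0, 0, -0.12, 0.15, 6.7, -2.3, -10, 0, 0, -0.12, 0.15],
)

```text
clock: 31.6
position: [0.5478, 0.0161, 0.1434]
tool_rot: [[-0.0, 0.946, 0.323], [0.001, 0.323, -0.946], [-1.0, -0.0, -0.001]]
ft_force: [-0.1, 0.0, 0.7]
opening: 0.0727
```

Call:
drive_tool(
  deltas=[0, 0, 0, 0, 0, -0.12, 0.15, 0, 0, 0, 0, 0, -0.12, 0.15, 0, 0, 0, 0, 0, 0, 0.15, 0, 0, 0, 0, 0, 0, 0.15, 0, 0, 0, 0, 0, 0, 0.15, 0, 0, 0, 0, 0, 0, 0.15, 0, 0, 0, 0, 0, 0, 0.15, 0, 0, 0, 0, 0, 0, 0.15, 0, 0, 0, 0, 0, 0, 0.15, 0, 0, 0, 0, 0, 0, 0.15],
)

```text
clock: 32.43
position: [0.5479, 0.0164, 0.1447]
tool_rot: [[0.001, 0.995, 0.096], [0.001, 0.096, -0.995], [-1.0, 0.001, -0.001]]
ft_force: [-0.6, -0.5, -0.3]
opening: 0.0726
```

```bash
cat > st.py <<'E'
from h import *
from pot import pots
from pw import wristpots
s=sense();print(s['clock'],s['position'].round(4),'x',s['tool_rot'][:,0].round(3),'y',s['tool_rot'][:,1].round(3),'j',s['joint_pos'].round(2),'op',round(s['opening'],4),s['ft_force'].round(1))
print('scene');[print('  ',r[0].round(3),'%.0f a%.0f'%r[1:3]) for r in pots('scene',lo=40) if r[0][0]<.68]
print('wrist');[print('  ',r[0].round(3),'%.0f n%d'%r[1:3],r[3].round(0)) for r in wristpots(9,save='pics/st_w.png')]
E
python3 st.py
```

```text
32.4333 [0.548 0.016 0.145] x [ 0.001  0.001 -1.   ] y [0.995 0.096 0.001] j [ 0.03  0.33 -0.2   1.04  0.    1.5 ] op 0.0726 [-0.6 -0.5 -0.3]
scene
   [0.544 0.017] 7 a203
   [ 0.539 -0.025] 8 a189
   [ 0.542 -0.066] 1 a190
   [ 0.486 -0.012] 8 a58
   [ 0.467 -0.045] 8 a172
   [ 0.455 -0.085] 9 a161
   [-0.223 -0.089] 90 a164
   [-0.284 -0.01 ] 2 a51
   [-0.427 -0.092] 98 a140
wrist
   [ 0.545 -0.023] 88 n6619 [270. 244.]
   [ 0.474 -0.02 ] 97 n3865 [190. 234.]
   [ 0.484 -0.091] 79 n205 [199. 307.]
```

Call:
drive_tool(
  deltas=[0, 0, -16, 0, 0, 0, 0.15, 0, 0, -18, 0, 0, 0, 0.15, 0, 0, -18, 0, 0, 0, 0.15, 0, 0, -18, 0, 0, 0, 0.15, 0, 0, -18, 0, 0, 0, 0.15, 0, 0, -16, 0, 0, 0, 0.15, 0, 0, -14, 0, 0, 0, 0.15, 0, 0, -10, 0, 0, 0, 0.15, 0, 0, -6, 0, 0, 0, 0.15, 0, 0, 0, 0, 0, 0, 0.15],
)

```text
clock: 33.37
position: [0.5469, 0.0163, 0.0094]
tool_rot: [[-0.001, 0.995, 0.096], [0.001, 0.096, -0.995], [-1.0, -0.001, -0.001]]
ft_force: [-0.3, -0.7, -0.2]
opening: 0.0726
```

Call:
drive_tool(
  deltas=[0, 0, 0, 0, 0, 0, 0.15, 0, 0, 0, 0, 0, 0, 1, 0, 0, 0, 0, 0, 0, 1, 0, 0, 0, 0, 0, 0, 1, 0, 0, 0, 0, 0, 0, 1, 0, 0, 0, 0, 0, 0, 1, 0, 0, 8, 0, 0, 0, 1, 0, 0, 14, 0, 0, 0, 1, 0, 0, 16, 0, 0, 0, 1, 0, 0, 16, 0, 0, 0, 1],
)

```text
clock: 34.2
position: [0.5481, 0.0163, 0.0661]
tool_rot: [[0.002, 0.995, 0.095], [0.001, 0.095, -0.995], [-1.0, 0.002, -0.001]]
ft_force: [0.7, 0.6, -1.1]
opening: 0.0003
```

```bash
python3 st.py
```

```text
34.2 [0.548 0.016 0.066] x [ 0.002  0.001 -1.   ] y [0.995 0.095 0.002] j [ 0.03  0.39 -0.33  0.85  0.    1.5 ] op 0.0003 [ 0.7  0.6 -1.1]
scene
   [0.545 0.017] 7 a192
   [ 0.539 -0.025] 8 a189
   [ 0.542 -0.066] 1 a192
   [ 0.467 -0.045] 8 a172
   [ 0.455 -0.085] 9 a155
   [-0.042 -0.064] 92 a148
   [-0.143 -0.069] 97 a69
   [-0.432 -0.068] 98 a202
wrist
   [0.544 0.01 ] 40 n5004 [266. 236.]
   [ 0.47  -0.018] 54 n7111 [153. 266.]
   [ 0.476 -0.092] 44 n158 [161. 360.]
```

Call:
drive_tool(
  deltas=[0, 0, 20, 0, 0, 0, 0.15, 0, 0, 0, 0, 0, 0, 0.15, 0, 0, 0, 0, 0, 0, 0.15, 0, 0, 0, 0, 0, 0, 0.15, 0, 0, 0, 0, 0, 0, 0.15, -1, 0, -15, 0, 0, 0, 0.15, -1, 0, -18, 0, 0, 0, 0.15, 0, 0, -18, 0, 0, 0, 0.15, 0, 0, -16, 0, 0, 0, 0.15, 0, 0, -10, 0, 0, 0, 0.15],
)

```text
clock: 35.13
position: [0.5439, 0.0162, 0.005]
tool_rot: [[-0.003, 0.995, 0.095], [0.001, 0.095, -0.995], [-1.0, -0.003, -0.001]]
ft_force: [-0.3, -0.4, 0.4]
opening: 0.0728
```

Call:
drive_tool(
  deltas=[0, 0, -2, 0, 0, 0, 0.15, 0, 0, 0, 0, 0, 0, 0.15, 0, 0, 0, 0, 0, 0, 0.4, 0, 0, 0, 0, 0, 0, 0.4, 0, 0, 0, 0, 0, 0, 0.4, 0, 0, 0, 0, 0, 0, 0.4, 0, 0, 0, 0, 0, 0, 0.4, 0, 0, 0, 0, 0, 0, 0.4, 0, 0, 0, 0, 0, 0, 0.4, 0, 0, 0, 0, 0, 0, 0.4],
)

```text
clock: 35.97
position: [0.5466, 0.0163, 0.0075]
tool_rot: [[0.003, 0.995, 0.095], [0.001, 0.095, -0.995], [-1.0, 0.003, -0.0]]
ft_force: [-2.4, 0.6, 5.8]
opening: 0.0551
```

```bash
python3 st.py
```

```text
35.9667 [0.547 0.016 0.007] x [ 0.003  0.001 -1.   ] y [0.995 0.095 0.003] j [ 0.03  0.45 -0.41  0.71  0.    1.5 ] op 0.0551 [-2.4  0.6  5.8]
scene
   [ 0.539 -0.025] 8 a189
   [ 0.542 -0.066] 1 a194
   [ 0.47  -0.048] 8 a135
   [ 0.455 -0.085] 9 a156
   [ 0.06  -0.049] 93 a148
   [-0.016 -0.053] 97 a70
wrist
   [0.545 0.   ] 76 n14294 [271. 295.]
   [0.466 0.001] 11 n5064 [108. 280.]
   [ 0.473 -0.07 ] 55 n945 [125. 402.]
```

Call:
drive_tool(
  deltas=[0, 0, 0, 0, 0, 0, 0.6, 0, 0, 0, 0, 0, 0, 0.6, 0, 0, 0, 0, 0, 0, 0.6, 0, 0, 0, 0, 0, 0, 0.8, 0, 0, 0, 0, 0, 0, 0.8, 0, 0, 0, 0, 0, 0, 1, 0, 0, 0, 0, 0, 0, 1, 0, 0, 0, 0, 0, 0, 1, 0, 0, 0, 0, 0, 0, 1, 0, 0, 0, 0, 0, 0, 1],
)

```text
clock: 36.9
position: [0.5466, 0.0163, 0.0075]
tool_rot: [[0.003, 0.995, 0.095], [0.001, 0.095, -0.995], [-1.0, 0.003, -0.0]]
ft_force: [-2.3, -0.4, 5.9]
opening: 0.0557
```

```bash
python3 st.py|head -1
```

```text
36.9 [0.547 0.016 0.007] x [ 0.003  0.001 -1.   ] y [0.995 0.095 0.003] j [ 0.03  0.45 -0.41  0.71  0.    1.5 ] op 0.0557 [-2.3 -0.4  5.9]
```

View pics/st_w.png

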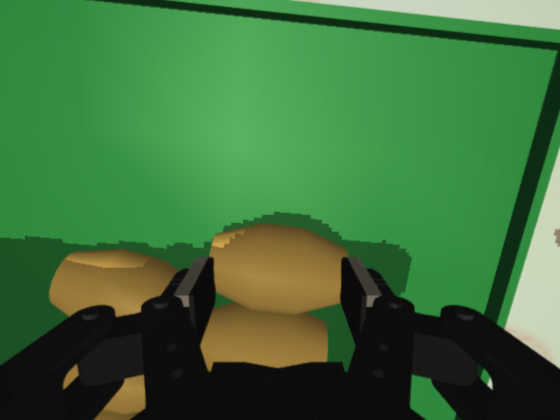

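The fingers hold the potato by its ends; the potato spans (212–345, 225–315) in the wrist view and the opening stays at 55.7 mm. Lifting slowly.

Call:
drive_tool(
  deltas=[0, 0, 2, 0, 0, 0, 1, 0, 0, 4, 0, 0, 0, 1, 0, 0, 6, 0, 0, 0, 1, 0, 0, 8, 0, 0, 0, 1, 0, 0, 10, 0, 0, 0, 1, 0, 0, 12, 0, 0, 0, 1, 0, 0, 14, 0, 0, 0, 1, 0, 0, 14, 0, 0, 0, 1, 0, 0, 12, 0, 0, 0, 1, 0, 0, 8, 0, 0, 0, 1],
)

```text
clock: 37.83
position: [0.5469, 0.0164, 0.0979]
tool_rot: [[0.004, 0.995, 0.095], [0.001, 0.095, -0.995], [-1.0, 0.004, -0.0]]
ft_force: [-0.1, 0.3, -0.8]
opening: 0.0551
```

Call:
drive_tool(
  deltas=[-1, -12, 0, 0, 0, -0.01, 1, -1, -20, 0, 0, 0, -0.01, 1, -1, -25, 0, 0, 0, -0.01, 1, -1, -25, 0, 0, 0, -0.01, 1, -1, -25, 0, 0, 0, -0.01, 1, -1, -25, 0, 0, 0, -0.01, 1, -1, -25, 0, 0, 0, -0.01, 1, -1, -25, 0, 0, 0, -0.01, 1, -1, -25, 0, 0, 0, -0.01, 1, -1, -25, 0, 0, 0, -0.005, 1],
)

```text
clock: 38.67
position: [0.5348, -0.2176, 0.095]
tool_rot: [[-0.0, 1.0, -0.001], [0.001, -0.001, -1.0], [-1.0, -0.0, -0.001]]
ft_force: [0.1, 0.1, -0.4]
opening: 0.0552
```

Call:
drive_tool(
  deltas=[-1, -25, 0, 0, 0, 0, 1, -1, -25, 0, 0, 0, 0, 1, -1, -25, 0, 0, 0, 0, 1, -1, -25, 0, 0, 0, 0, 1, -1, -20, 0, 0, 0, 0, 1, 0, -11, 0, 0, 0, 0, 1, 0, -5, 0, 0, 0, 0, 1, 0, 0, 0, 0, 0, 0, 1, 0, 0, 0, 0, 0, 0, 1, 0, 0, 0, 0, 0, 0, 1],
)

```text
clock: 39.5
position: [0.5307, -0.3504, 0.0954]
tool_rot: [[0.0, 1.0, 0.002], [0.002, 0.002, -1.0], [-1.0, 0.0, -0.002]]
ft_force: [1.2, 1.0, -1.6]
opening: 0.0552
```

Run:
```python
from h import *
np.set_printoptions(precision=3,suppress=True)
s=sense();print(s['position'].round(4),s['tool_rot'][:,1].round(3),s['opening'],s['joint_pos'].round(2))
I,K,R,o=cam('wrist');cv2.imwrite('pics/tw.png',I)
# draw predicted tin edges on image
for x in(.414,.491,.493,.532,.571,.573,.650):
    for y in(-.233,-.313,-.393):
        p=proj([x,y,.028],K,R,o)
        if 0<p[0]<560 and 0<p[1]<420:print((x,y),p.round(0))
for x in (.455,.532,.609):
    for y in(-.2745,-.3515):
        p=proj([x,y,.028],K,R,o)
        cv2.circle(I,tuple(int(v) for v in p),3,(0,0,255),-1)
        q=np.array([proj([x+a*.0365,y+b*.0365,.028],K,R,o) for a,b in((-1,-1),(1,-1),(1,1),(-1,1))]).astype(int);cv2.polylines(I,[q],True,(0,255,255),1)
cv2.imwrite('pics/tw2.png',I)
```

```text
[ 0.531 -0.35   0.095] [1.    0.002 0.   ] 0.055200351375979236 [-0.58  0.51 -0.05  1.02  0.    0.98]
(0.414, -0.233) [93. 38.]
(0.414, -0.313) [109. 166.]
(0.414, -0.393) [122. 272.]
(0.491, -0.233) [215.  39.]
(0.491, -0.313) [220. 166.]
(0.491, -0.393) [225. 273.]
(0.493, -0.233) [218.  39.]
(0.493, -0.313) [223. 166.]
(0.493, -0.393) [227. 273.]
(0.532, -0.233) [280.  39.]
(0.532, -0.313) [280. 166.]
(0.532, -0.393) [279. 273.]
(0.571, -0.233) [342.  39.]
(0.571, -0.313) [336. 166.]
(0.571, -0.393) [331. 273.]
(0.573, -0.233) [345.  39.]
(0.573, -0.313) [339. 166.]
(0.573, -0.393) [334. 273.]
(0.65, -0.233) [467.  39.]
(0.65, -0.313) [450. 166.]
(0.65, -0.393) [436. 273.]
```

View pics/tw2.png

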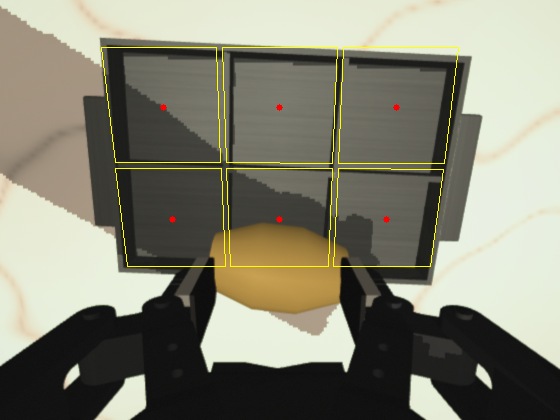

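The overlay fits the tin: the far-middle compartment's centre is at (279,219) and the potato hangs over it. The tin is turned by about -2.5°, so I'll use that. Lowering and releasing.

Call:
drive_tool(
  deltas=[-0.5, -1, -8, 0, 0, -0.043, 1, 0, 0, -12, 0, 0, 0, 1, 0, 0, -12, 0, 0, 0, 1, 0, 0, -12, 0, 0, 0, 1, 0, 0, -10, 0, 0, 0, 1, 0, 0, -8, 0, 0, 0, 1, 0, 0, -5, 0, 0, 0, 1, 0, 0, -2, 0, 0, 0, 1, 0, 0, 0, 0, 0, 0, 1, 0, 0, 0, 0, 0, 0, 1],
)

```text
clock: 40.38
position: [0.5307, -0.3528, 0.027]
tool_rot: [[0.001, 0.999, -0.042], [0.0, -0.042, -0.999], [-1.0, 0.001, -0.0]]
ft_force: [0.0, 0.2, -0.6]
opening: 0.0547
```

Call:
drive_tool(
  deltas=[0, 0, 0, 0, 0, 0, 0.15, 0, 0, 0, 0, 0, 0, 0.15, 0, 0, 0, 0, 0, 0, 0.15, 0, 0, 0, 0, 0, 0, 0.15, 0, 0, 5, 0, 0, 0, 0.15, 0, 0, 15, 0, 0, 0, 0.15, 0, 0, 20, 0, 0, 0, 0.15, 0, 0, 25, 0, 0, 0, 0.15, 0, 0, 20, 0, 0, 0, 0.15, 0, 0, 15, 0, 0, 0, 0.15],
)

```text
clock: 41.22
position: [0.5312, -0.3532, 0.1293]
tool_rot: [[0.003, 0.999, -0.043], [-0.001, -0.043, -0.999], [-1.0, 0.003, 0.001]]
ft_force: [-0.1, -0.8, -0.5]
opening: 0.0727
```

```bash
cat > chk.py <<'E'
from h import *
from pot import pots
np.set_printoptions(precision=3,suppress=True)
s=sense();print(round(s['clock'],1),s['position'].round(4),'y',s['tool_rot'][:,1].round(3),'j',s['joint_pos'].round(2),'op',round(s['opening'],4))
for n in('scene','top'):
    print(n,'tray',[(r[0].round(3).tolist(),int(r[1]),int(r[2])) for r in pots(n,.0255,lo=40) if .35<r[0][0]<.68 and -.12<r[0][1]<.14])
    print(n,'tin',[(r[0].round(3).tolist(),int(r[1]),int(r[2])) for r in pots(n,.0245,lo=40) if .35<r[0][0]<.68 and r[0][1]<-.2])
E
python3 chk.py
```

```text
41.2 [ 0.531 -0.353  0.129] y [ 0.999 -0.043  0.003] j [-0.59  0.49  0.01  1.09  0.    1.03] op 0.0727
scene tray [([0.54, -0.045], 92, 432), ([0.465, -0.043], 79, 579)]
scene tin [([0.527, -0.353], 172, 201)]
top tray [([0.469, -0.047], 78, 915), ([0.544, -0.047], 93, 603)]
top tin [([0.531, -0.356], 176, 337)]
```

Call:
drive_tool(
  deltas=[-6, 15, 0, 0, 0, 0.014, 0.15, -6, 30, 0, 0, 0, 0.014, 0.15, -6, 35, 0, 0, 0, 0.014, 0.15, -6, 35, 0, 0, 0, 0.014, 0.15, -6, 35, 0, 0, 0, 0.014, 0.15, -6, 35, 0, 0, 0, 0.014, 0.15, -6, 35, 0, 0, 0, 0.014, 0.15, -6, 35, 0, 0, 0, 0.014, 0.15, -6, 35, 0, 0, 0, 0.014, 0.15, -7, 30, 0, 0, 0, 0.014, 0.15],
)

```text
clock: 42.25
position: [0.4674, -0.0306, 0.125]
tool_rot: [[-0.002, 0.995, 0.099], [0.001, 0.099, -0.995], [-1.0, -0.002, -0.002]]
ft_force: [0.2, 0.5, 0.5]
opening: 0.0727
```

Call:
drive_tool(
  deltas=[0, 20, 0, 0, 0, 0, 0.15, 0, 8, 0, 0, 0, 0, 0.15, 0, 0, -5, 0, 0, 0, 0.15, 0, 0, -15, 0, 0, 0, 0.15, 0, 0, -20, 0, 0, 0, 0.15, 0, 0, -20, 0, 0, 0, 0.15, 0, 0, -15, 0, 0, 0, 0.15, 0, 0, 0, 0, 0, 0, 0.15, 0, 0, 0, 0, 0, 0, 0.15, 0, 0, 0, 0, 0, 0, 0.15],
)

```text
clock: 43.08
position: [0.4698, -0.0055, 0.0518]
tool_rot: [[0.001, 0.995, 0.096], [0.0, 0.096, -0.995], [-1.0, 0.001, -0.0]]
ft_force: [0.2, 0.3, -0.9]
opening: 0.0725
```

Run:
```python
from h import *
from pw import wristpots
np.set_printoptions(precision=3,suppress=True)
s=sense();print(s['position'],s['tool_rot'][:,1])
for r in wristpots(9,save='pics/b0.png'):print(r)
```

```text
[ 0.47  -0.006  0.052] [0.995 0.096 0.001]
(array([ 0.484, -0.035]), np.float64(29.561631199427296), np.int32(15969), array([295.534, 282.56 ]))
(array([ 0.526, -0.068]), np.float64(116.17834149969266), np.int32(1349), array([354.137, 334.951]))
```

Call:
drive_tool(
  deltas=[0, 0, -12, 0, 0, 0, 0.15, 0, 0, -14, 0, 0, 0, 0.15, 0, 0, -12, 0, 0, 0, 0.15, 0, 0, -7, 0, 0, 0, 0.15, 0, 0, 0, 0, 0, 0, 0.15, 0, 0, 0, 0, 0, 0, 0.15, 0, 0, 0, 0, 0, 0, 0.4, 0, 0, 0, 0, 0, 0, 0.4, 0, 0, 0, 0, 0, 0, 0.4, 0, 0, 0, 0, 0, 0, 0.4],
)

```text
clock: 43.97
position: [0.4702, -0.0046, 0.0093]
tool_rot: [[0.003, 0.995, 0.097], [0.001, 0.097, -0.995], [-1.0, 0.003, -0.001]]
ft_force: [-6.0, -0.3, 20.0]
opening: 0.0516
```

Call:
drive_tool(
  deltas=[0, 0, 0, 0, 0, 0, 0.7, 0, 0, 0, 0, 0, 0, 0.7, 0, 0, 0, 0, 0, 0, 1, 0, 0, 0, 0, 0, 0, 1, 0, 0, 0, 0, 0, 0, 1, 0, 0, 0, 0, 0, 0, 1, 0, 0, 2, 0, 0, 0, 1, 0, 0, 4, 0, 0, 0, 1, 0, 0, 6, 0, 0, 0, 1, 0, 0, 8, 0, 0, 0, 1],
)

```text
clock: 44.8
position: [0.4707, -0.0046, 0.0289]
tool_rot: [[0.005, 0.995, 0.098], [0.001, 0.098, -0.995], [-1.0, 0.005, -0.0]]
ft_force: [-0.3, 0.4, -0.3]
opening: 0.0
```

Call:
drive_tool(
  deltas=[0, 0, 20, 0, 0, 0, 0.15, 0, 0, 20, 0, 0, 0, 0.15, 0, 0, 20, 0, 0, 0, 0.15, 0, 0, 20, 0, 0, 0, 0.15, 0, 0, 10, 0, 0, 0, 0.15, 0, 0, 0, 0, 0, 0, 0.15, 0, 0, 0, 0, 0, 0, 0.15, 0, 0, 0, 0, 0, 0, 0.15, 0, 0, 0, 0, 0, 0, 0.15, 0, 0, 0, 0, 0, 0, 0.15],
)

```text
clock: 45.63
position: [0.4684, -0.0047, 0.1155]
tool_rot: [[-0.002, 0.995, 0.097], [0.001, 0.097, -0.995], [-1.0, -0.001, -0.001]]
ft_force: [0.2, 0.8, -0.2]
opening: 0.0727
```

```bash
cat > seg.py <<'E'
from h import *
np.set_printoptions(precision=3,suppress=True)
# yellow mask on the tray plane, rectified to a metric top view (2 px/mm... 1px=1mm), watershed-split by distance transform
def seg(n='wrist',x0=.36,x1=.68,y0=-.12,y1=.14,z=.0255):
    I,K,R,o=cam(n);g=np.array([[x0,y0],[x1,y0],[x1,y1],[x0,y1]])
    src=np.array([proj([*p,z],K,R,o) for p in g],np.float32);w,h=int((x1-x0)*1e3),int((y1-y0)*1e3)
    M=cv2.getPerspectiveTransform(src,np.array([[0,0],[w,0],[w,h],[0,h]],np.float32));J=cv2.warpPerspective(I,M,(w,h))
    H=cv2.cvtColor(J,cv2.COLOR_BGR2HSV);m=cv2.inRange(H,(13,90,45),(34,255,255));d=cv2.distanceTransform(m,2,5)
    k,lab,st,ce=cv2.connectedComponentsWithStats((d>11).astype(np.uint8));out=[]
    for i in range(1,k):
        if st[i,4]<15:continue
        ys,xs=np.nonzero(lab==i);v=np.linalg.eigh(np.cov(np.array([xs,ys]))+1e-6*np.eye(2))[1][:,1]
        out.append((round(x0+ce[i][0]/1e3,3),round(y0+ce[i][1]/1e3,3),int(np.degrees(np.arctan2(v[1],v[0]))%180),int(st[i,4])))
    return out,m,(o,z)
if __name__=='__main__':
    s=sense();print(round(s['clock'],1),s['position'].round(4),s['tool_rot'][:,1].round(3),s['opening'])
    for n in('scene','top','wrist'):print(n,seg(n)[0])
E
python3 seg.py
```

```text
45.6 [ 0.468 -0.005  0.116] [ 0.995  0.097 -0.001] 0.0727252130615433
scene [(np.float64(0.471), np.float64(-0.039), 77, 2538), (np.float64(0.546), np.float64(-0.045), 86, 1756)]
top [(np.float64(0.467), np.float64(-0.071), 176, 21817), (np.float64(0.491), np.float64(-0.001), 179, 499)]
wrist [(np.float64(0.472), np.float64(-0.044), 77, 2850), (np.float64(0.53), np.float64(-0.066), 103, 176), (np.float64(0.548), np.float64(-0.024), 174, 609)]
```

Run:
```python
from seg import *
for n in('wrist','scene'):
    o,m,_=seg(n);print(n)
    for y in range(-112,24,6):
        r=m[y+120]>0;d=np.diff(np.r_[0,r.astype(int),0]);a=np.nonzero(d==1)[0];b=np.nonzero(d==-1)[0]
        print(y,[(int(360+p),int(360+q)) for p,q in zip(a,b) if q-p>5])
```

```text
wrist
-112 []
-106 []
-100 [(445, 495)]
-94 [(435, 497)]
-88 [(431, 497), (536, 553)]
-82 [(432, 498), (522, 550)]
-76 [(433, 497), (514, 548)]
-70 [(434, 493), (513, 547)]
-64 [(436, 484), (513, 546)]
-58 [(453, 503), (513, 546)]
-52 [(443, 505), (514, 545)]
-46 [(440, 506), (530, 545), (564, 570)]
-40 [(441, 506), (525, 552), (559, 584)]
-34 [(441, 505), (516, 585)]
-28 [(443, 497), (515, 586)]
-22 [(450, 496), (515, 584)]
-16 [(460, 513), (516, 580)]
-10 [(449, 514), (518, 568)]
-4 [(449, 515)]
2 [(450, 515)]
8 [(451, 512)]
14 [(452, 500)]
20 [(470, 478)]
scene
-112 []
-106 []
-100 [(462, 474)]
-94 [(439, 496)]
-88 [(429, 501)]
-82 [(424, 501), (523, 570)]
-76 [(424, 501), (512, 580)]
-70 [(427, 493), (507, 583)]
-64 [(431, 482), (507, 583)]
-58 [(457, 489), (508, 582)]
-52 [(445, 505), (514, 573)]
-46 [(435, 509), (530, 560)]
-40 [(432, 509), (526, 576)]
-34 [(433, 509), (515, 583)]
-28 [(436, 498), (510, 585)]
-22 [(449, 487), (509, 585)]
-16 [(460, 582)]
-10 [(450, 571)]
-4 [(443, 518), (540, 552)]
2 [(442, 518)]
8 [(443, 515)]
14 [(446, 504)]
20 [(465, 483)]
```

Call:
drive_tool(
  deltas=[6, 3, 0, 0, 0, 0, 0.12, 6, 4, 0, 0, 0, 0, 0.12, 0, 0, -8, 0, 0, 0, 0.12, 0, 0, -18, 0, 0, 0, 0.12, 0, 0, -20, 0, 0, 0, 0.12, 0, 0, -20, 0, 0, 0, 0.12, 0, 0, -18, 0, 0, 0, 0.12, 0, 0, -14, 0, 0, 0, 0.12, 0, 0, -8, 0, 0, 0, 0.12, 0, 0, -4, 0, 0, 0, 0.12],
)

```text
clock: 46.72
position: [0.4804, 0.0024, 0.0051]
tool_rot: [[-0.002, 0.995, 0.098], [0.001, 0.098, -0.995], [-1.0, -0.002, -0.001]]
ft_force: [0.2, 0.4, 0.8]
opening: 0.0758
```

Call:
drive_tool(
  deltas=[0, 0, 0, 0, 0, 0, 0.12, 0, 0, 0, 0, 0, 0, 0.12, 0, 0, 0, 0, 0, 0, 0.4, 0, 0, 0, 0, 0, 0, 0.4, 0, 0, 0, 0, 0, 0, 0.4, 0, 0, 0, 0, 0, 0, 0.4, 0, 0, 0, 0, 0, 0, 0.4, 0, 0, 0, 0, 0, 0, 0.4, 0, 0, 0, 0, 0, 0, 0.4, 0, 0, 0, 0, 0, 0, 0.4],
)

```text
clock: 47.55
position: [0.4836, 0.0025, 0.0096]
tool_rot: [[0.006, 0.995, 0.097], [0.001, 0.097, -0.995], [-1.0, 0.006, -0.001]]
ft_force: [-2.7, -0.3, 16.1]
opening: 0.0518
```

Call:
drive_tool(
  deltas=[0, 0, 0, 0, 0, 0, 0.12, 0, 0, 0, 0, 0, 0, 0.12, 0, 0, 0, 0, 0, 0, 0.12, 0, 0, 0, 0, 0, 0, 0.12, 0, 0, 0, 0, 0, 0, 0.12, 0, 0, -2, 0, 0, 0, 0.12, 0, 0, -1, 0, 0, 0, 0.12, 0, 0, -1, 0, 0, 0, 0.12, 0, 0, 0, 0, 0, 0, 0.12, 0, 0, 0, 0, 0, 0, 0.12],
)

```text
clock: 48.38
position: [0.4812, 0.0023, 0.0024]
tool_rot: [[0.0, 0.995, 0.097], [0.001, 0.097, -0.995], [-1.0, 0.0, -0.001]]
ft_force: [-0.5, -0.5, 0.1]
opening: 0.0751
```

Run:
```python
from seg import *
s=sense();print(s['position'].round(4),s['ft_force'].round(1),s['moment'].round(2),s['opening'])
for n in('wrist',):
    o,m,_=seg(n);print(n)
    for y in range(-46,26,6):
        r=m[y+120]>0;d=np.diff(np.r_[0,r.astype(int),0]);a=np.nonzero(d==1)[0];b=np.nonzero(d==-1)[0]
        print(y,[(int(360+p),int(360+q)) for p,q in zip(a,b) if q-p>5])
```

```text
[0.481 0.002 0.002] [-0.5 -0.5  0.1] [-0.07 -0.03 -0.05] 0.075127459577738
wrist
-46 [(438, 503), (520, 532)]
-40 [(439, 506), (521, 534)]
-34 [(441, 505), (516, 536)]
-28 [(442, 499), (515, 535)]
-22 [(444, 531)]
-16 [(458, 527), (570, 580)]
-10 [(449, 525)]
-4 [(450, 518)]
2 [(451, 518)]
8 [(452, 513)]
14 [(454, 503)]
20 [(471, 483)]
```

Call:
drive_tool(
  deltas=[1, 0, -1, 0, 0, 0, 0.12, 1, -1, -1, 0, 0, 0, 0.12, 0, 0, -0.5, 0, 0, 0, 0.12, 0, 0, 0, 0, 0, 0, 0.3, 0, 0, 0, 0, 0, 0, 0.3, 0, 0, 0, 0, 0, 0, 0.4, 0, 0, 0, 0, 0, 0, 0.4, 0, 0, 0, 0, 0, 0, 0.4, 0, 0, 0, 0, 0, 0, 0.4, 0, 0, 0, 0, 0, 0, 0.4],
)

```text
clock: 49.27
position: [0.4835, 0.0013, 0.0012]
tool_rot: [[0.001, 0.995, 0.097], [0.001, 0.097, -0.995], [-1.0, 0.002, -0.0]]
ft_force: [-2.9, -0.3, 9.3]
opening: 0.0597
```

Call:
drive_tool(
  deltas=[0, 0, 0, 0, 0, 0, 0.6, 0, 0, 0, 0, 0, 0, 0.8, 0, 0, 0, 0, 0, 0, 1, 0, 0, 0, 0, 0, 0, 1, 0, 0, 2, 0, 0, 0, 1, 0, 0, 3, 0, 0, 0, 1, 0, 0, 4, 0, 0, 0, 1, 0, 0, 6, 0, 0, 0, 1, 0, 0, 8, 0, 0, 0, 1, 0, 0, 10, 0, 0, 0, 1],
)

```text
clock: 50.1
position: [0.483, 0.0013, 0.0335]
tool_rot: [[-0.0, 0.995, 0.097], [0.001, 0.097, -0.995], [-1.0, -0.0, -0.001]]
ft_force: [0.3, 0.1, 0.4]
opening: 0.0589
```

Call:
drive_tool(
  deltas=[0, 0, 22, 0, 0, 0, 1, 0, 0, 25, 0, 0, 0, 1, -2, -10, 19, 0, 0, -0.02, 1, -4, -25, 0, 0, 0, -0.02, 1, -4, -35, 0, 0, 0, -0.02, 1, -4, -35, 0, 0, 0, -0.02, 1, -4, -35, 0, 0, 0, -0.02, 1, -4, -35, 0, 0, 0, -0.02, 1, -4, -35, 0, 0, 0, -0.02, 1, 0, -30, 0, 0, 0, 0, 1],
)

```text
clock: 50.93
position: [0.4564, -0.2408, 0.0999]
tool_rot: [[0.001, 0.999, -0.044], [0.0, -0.044, -0.999], [-1.0, 0.001, -0.0]]
ft_force: [-0.4, -0.0, -0.7]
opening: 0.0593
```

Call:
drive_tool(
  deltas=[0, -20, 0, 0, 0, 0, 1, 0, -12, 0, 0, 0, 0, 1, 0, 0, -5, 0, 0, 0, 1, 0, 0, -12, 0, 0, 0, 1, 0, 0, -14, 0, 0, 0, 1, 0, 0, -14, 0, 0, 0, 1, 0, 0, -12, 0, 0, 0, 1, 0, 0, -10, 0, 0, 0, 1, 0, 0, -5, 0, 0, 0, 1, 0, 0, 0, 0, 0, 0, 1],
)

```text
clock: 51.77
position: [0.4565, -0.2691, 0.0259]
tool_rot: [[-0.001, 0.999, -0.041], [0.002, -0.041, -0.999], [-1.0, -0.001, -0.002]]
ft_force: [-0.3, -0.1, -1.0]
opening: 0.0592
```

Call:
drive_tool(
  deltas=[0, -1, 0, 0, 0, 0, 1, 0, 0, 0, 0, 0, 0, 0.12, 0, 0, 0, 0, 0, 0, 0.12, 0, 0, 0, 0, 0, 0, 0.12, 0, 0, 5, 0, 0, 0, 0.12, 0, 0, 15, 0, 0, 0, 0.12, 0, 0, 25, 0, 0, 0, 0.12, 0, 0, 25, 0, 0, 0, 0.12, 0, 0, 20, 0, 0, 0, 0.12, 5, 15, 5, 0, 0, 0.02, 0.12],
)

```text
clock: 52.6
position: [0.4645, -0.2598, 0.1265]
tool_rot: [[0.007, 1.0, -0.025], [-0.004, -0.025, -1.0], [-1.0, 0.007, 0.004]]
ft_force: [0.4, 0.3, -0.1]
opening: 0.0752
```

Call:
drive_tool(
  deltas=[10, 30, 0, 0, 0, 0.02, 0.12, 12, 35, 0, 0, 0, 0.02, 0.12, 12, 35, 0, 0, 0, 0.02, 0.12, 12, 35, 0, 0, 0, 0.02, 0.12, 12, 35, 0, 0, 0, 0.02, 0.12, 12, 30, 0, 0, 0, 0.02, 0.12, 12, 20, 0, 0, 0, 0, 0.12, 7, 8, 0, 0, 0, 0, 0.12, 0, 0, 0, 0, 0, 0, 0.12, 0, 0, 0, 0, 0, 0, 0.12],
)

```text
clock: 53.43
position: [0.5514, -0.029, 0.1223]
tool_rot: [[0.001, 0.995, 0.098], [-0.0, 0.098, -0.995], [-1.0, 0.001, 0.0]]
ft_force: [0.4, -0.3, -0.8]
opening: 0.0754
```

```bash
cat > prof.py <<'E'
from seg import *
s=sense();print(round(s['clock'],1),s['position'].round(4),'y',s['tool_rot'][:,1].round(3),'op',round(s['opening'],4))
for n in('wrist','scene'):
    o,m,_=seg(n);print(n)
    for y in range(-112,134,6):
        r=m[y+120]>0;d=np.diff(np.r_[0,r.astype(int),0]);a=np.nonzero(d==1)[0];b=np.nonzero(d==-1)[0]
        L=[(int(360+p),int(360+q)) for p,q in zip(a,b) if q-p>5]
        if L:print(y,L)
o,m,_=seg('top',.40,.66,-.41,-.22,.0245);print('tin top',[(float(a),float(b),c,d) for a,b,c,d in o])
E
python3 prof.py
```

```text
53.4 [ 0.551 -0.029  0.122] y [0.995 0.098 0.001] op 0.0754
wrist
-100 [(443, 449), (483, 492)]
-94 [(433, 460), (482, 494)]
-88 [(427, 464), (481, 495), (534, 560)]
-82 [(427, 496), (521, 577)]
-76 [(429, 497), (513, 578)]
-70 [(431, 493), (513, 579)]
-64 [(435, 483), (514, 579)]
-58 [(451, 501), (515, 578)]
-52 [(441, 502), (516, 570)]
-46 [(436, 504), (534, 563)]
-40 [(436, 505), (524, 580)]
-34 [(437, 505), (515, 581)]
-28 [(439, 496), (516, 581)]
-22 [(451, 485), (517, 582)]
-16 [(517, 580)]
-10 [(519, 568)]
scene
-100 [(459, 475)]
-94 [(439, 496)]
-88 [(429, 501)]
-82 [(424, 501), (524, 568)]
-76 [(427, 502), (512, 580)]
-70 [(458, 493), (507, 583)]
-64 [(432, 439), (507, 583)]
-58 [(509, 582)]
-52 [(514, 572)]
-46 [(534, 558)]
-40 [(527, 575)]
-34 [(452, 474), (512, 583)]
-28 [(435, 499), (510, 585)]
-22 [(446, 489), (511, 586)]
-16 [(512, 582)]
-10 [(516, 571)]
-4 [(540, 552)]
tin top [(0.531, -0.356, 167, 1027), (0.477, -0.245, 8, 7410)]
```

Call:
drive_tool(
  deltas=[-1, 1.5, 0, 0, 0, -0.05, 0.12, -1, 1.5, -6, 0, 0, 0, 0.12, 0, 0, -16, 0, 0, 0, 0.12, 0, 0, -20, 0, 0, 0, 0.12, 0, 0, -22, 0, 0, 0, 0.12, 0, 0, -20, 0, 0, 0, 0.12, 0, 0, -16, 0, 0, 0, 0.12, 0, 0, -12, 0, 0, 0, 0.12, 0, 0, -6, 0, 0, 0, 0.12, 0, 0, -3, 0, 0, 0, 0.12],
)

```text
clock: 54.42
position: [0.548, -0.0263, -0.0001]
tool_rot: [[-0.002, 0.999, 0.047], [0.001, 0.047, -0.999], [-1.0, -0.002, -0.001]]
ft_force: [0.5, 0.3, 0.6]
opening: 0.075
```

Call:
drive_tool(
  deltas=[0, 0, 0, 0, 0, 0, 0.12, 0, 0, 0, 0, 0, 0, 0.12, 0, 0, 0, 0, 0, 0, 0.3, 0, 0, 0, 0, 0, 0, 0.3, 0, 0, 0, 0, 0, 0, 0.4, 0, 0, 0, 0, 0, 0, 0.4, 0, 0, 0, 0, 0, 0, 0.4, 0, 0, 0, 0, 0, 0, 0.4, 0, 0, 0, 0, 0, 0, 0.6, 0, 0, 0, 0, 0, 0, 0.8],
)

```text
clock: 55.25
position: [0.5504, -0.0258, 0.0031]
tool_rot: [[0.003, 0.999, 0.048], [0.0, 0.048, -0.999], [-1.0, 0.003, -0.0]]
ft_force: [-2.3, -0.5, 7.6]
opening: 0.0589
```

Call:
drive_tool(
  deltas=[0, 0, 0, 0, 0, 0, 1, 0, 0, 0, 0, 0, 0, 1, 0, 0, 2, 0, 0, 0, 1, 0, 0, 4, 0, 0, 0, 1, 0, 0, 6, 0, 0, 0, 1, 0, 0, 10, 0, 0, 0, 1, 0, 0, 16, 0, 0, 0, 1, 0, 0, 22, 0, 0, 0, 1, 0, 0, 24, 0, 0, 0, 1, 4, -10, 16, 0, 0, -0.01, 1],
)

```text
clock: 56.08
position: [0.5536, -0.0345, 0.1039]
tool_rot: [[0.002, 0.999, 0.039], [0.002, 0.039, -0.999], [-1.0, 0.002, -0.001]]
ft_force: [1.0, -0.5, -0.2]
opening: 0.059
```

Call:
drive_tool(
  deltas=[8, -25, 0, 0, 0, -0.02, 1, 8, -35, 0, 0, 0, -0.02, 1, 8, -35, 0, 0, 0, -0.02, 1, 8, -35, 0, 0, 0, -0.02, 1, 8, -35, 0, 0, 0, 0, 1, 8, -35, 0, 0, 0, 0, 1, 6, -25, 0, 0, 0, 0, 1, 3, -14, 0, 0, 0, 0, 1, 0, -3, 0, 0, 0, 0, 1, 0, 0, 0, 0, 0, 0, 1],
)

```text
clock: 56.92
position: [0.6103, -0.2785, 0.1014]
tool_rot: [[0.001, 0.999, -0.044], [0.001, -0.044, -0.999], [-1.0, 0.001, -0.001]]
ft_force: [-0.5, -0.1, -0.9]
opening: 0.0589
```

Call:
drive_tool(
  deltas=[0, 0, -8, 0, 0, 0, 1, 0, 0, -14, 0, 0, 0, 1, 0, 0, -16, 0, 0, 0, 1, 0, 0, -16, 0, 0, 0, 1, 0, 0, -12, 0, 0, 0, 1, 0, 0, -8, 0, 0, 0, 1, 0, 0, -3, 0, 0, 0, 1, 0, 0, 0, 0, 0, 0, 1, 0, 0, 0, 0, 0, 0, 1, 0, 0, 0, 0, 0, 0, 1],
)

```text
clock: 57.75
position: [0.6112, -0.2777, 0.0252]
tool_rot: [[0.003, 0.999, -0.042], [-0.0, -0.042, -0.999], [-1.0, 0.003, 0.0]]
ft_force: [1.0, -0.1, -1.0]
opening: 0.059
```

Call:
drive_tool(
  deltas=[0, 0, 0, 0, 0, 0, 0.12, 0, 0, 0, 0, 0, 0, 0.12, 0, 0, 0, 0, 0, 0, 0.12, 0, 0, 5, 0, 0, 0, 0.12, 0, 0, 15, 0, 0, 0, 0.12, 0, 0, 25, 0, 0, 0, 0.12, 0, 0, 25, 0, 0, 0, 0.12, 0, 0, 20, 0, 0, 0, 0.12, -8, 12, 5, 0, 0, 0, 0.12, -14, 24, 0, 0, 0, 0.02, 0.12],
)

```text
clock: 58.58
position: [0.5918, -0.2446, 0.1223]
tool_rot: [[0.009, 1.0, -0.025], [-0.003, -0.025, -1.0], [-1.0, 0.009, 0.003]]
ft_force: [0.6, 1.0, 0.2]
opening: 0.0752
```

Call:
drive_tool(
  deltas=[-19, 32, 0, 0, 0, 0.02, 0.12, -19, 32, 0, 0, 0, 0.02, 0.12, -19, 32, 0, 0, 0, 0.02, 0.12, -19, 32, 0, 0, 0, 0.02, 0.12, -19, 32, 0, 0, 0, 0.02, 0.12, -15, 26, 0, 0, 0, 0, 0.12, -8, 13, 0, 0, 0, 0, 0.12, 0, 3, 0, 0, 0, 0, 0.12, 0, 0, 0, 0, 0, 0, 0.12, 0, 0, 0, 0, 0, 0, 0.12],
)

```text
clock: 59.42
position: [0.4716, -0.0401, 0.1197]
tool_rot: [[0.003, 0.997, 0.077], [0.0, 0.077, -0.997], [-1.0, 0.003, 0.0]]
ft_force: [0.5, -0.2, -0.7]
opening: 0.0752
```

```bash
python3 prof.py
```

```text
59.4 [ 0.472 -0.04   0.12 ] y [0.997 0.077 0.003] op 0.0752
wrist
-100 [(448, 494)]
-94 [(437, 496)]
-88 [(431, 497), (543, 551)]
-82 [(432, 497), (523, 551), (568, 580)]
-76 [(433, 497), (514, 582)]
-70 [(434, 492), (513, 583)]
-64 [(436, 482), (513, 582)]
-58 [(454, 502), (513, 580)]
-52 [(444, 504), (515, 570)]
-46 [(439, 505), (533, 554)]
-40 [(441, 506)]
-34 [(442, 505)]
-28 [(442, 496)]
-22 [(451, 484)]
scene
-100 [(460, 475)]
-94 [(439, 495)]
-88 [(429, 501)]
-82 [(424, 501), (524, 569)]
-76 [(424, 501), (512, 580)]
-70 [(427, 493), (507, 583)]
-64 [(431, 482), (507, 583)]
-58 [(457, 494), (509, 582)]
-52 [(445, 505), (514, 574)]
-46 [(434, 509), (534, 559)]
-40 [(433, 510)]
-34 [(434, 508)]
-28 [(436, 499)]
-22 [(446, 488)]
tin top [(0.531, -0.356, 167, 1032), (0.454, -0.252, 149, 2291), (0.613, -0.281, 174, 779), (0.53, -0.243, 46, 1279), (0.446, -0.252, 178, 27)]
```

Call:
drive_tool(
  deltas=[0.5, -0.5, 0, 0, 0, 0.05, 0.12, 0.5, -0.5, -5, 0, 0, 0.05, 0.12, 0, 0, -16, 0, 0, 0, 0.12, 0, 0, -20, 0, 0, 0, 0.12, 0, 0, -22, 0, 0, 0, 0.12, 0, 0, -20, 0, 0, 0, 0.12, 0, 0, -16, 0, 0, 0, 0.12, 0, 0, -12, 0, 0, 0, 0.12, 0, 0, -6, 0, 0, 0, 0.12, 0, 0, -2, 0, 0, 0, 0.12],
)

```text
clock: 60.4
position: [0.4709, -0.0413, -0.001]
tool_rot: [[-0.001, 0.984, 0.176], [0.001, 0.176, -0.984], [-1.0, -0.001, -0.001]]
ft_force: [0.4, 0.3, 0.0]
opening: 0.075
```

Call:
drive_tool(
  deltas=[0, 0, 0, 0, 0, 0, 0.12, 0, 0, 0, 0, 0, 0, 0.12, 0, 0, 0, 0, 0, 0, 0.3, 0, 0, 0, 0, 0, 0, 0.3, 0, 0, 0, 0, 0, 0, 0.4, 0, 0, 0, 0, 0, 0, 0.4, 0, 0, 0, 0, 0, 0, 0.4, 0, 0, 0, 0, 0, 0, 0.4, 0, 0, 0, 0, 0, 0, 0.6, 0, 0, 0, 0, 0, 0, 0.8],
)

```text
clock: 61.23
position: [0.4724, -0.0409, 0.0021]
tool_rot: [[0.003, 0.984, 0.177], [0.0, 0.177, -0.984], [-1.0, 0.003, 0.0]]
ft_force: [-2.3, 0.1, 11.2]
opening: 0.0588
```

Call:
drive_tool(
  deltas=[0, 0, 0, 0, 0, 0, 1, 0, 0, 0, 0, 0, 0, 1, 0, 0, 2, 0, 0, 0, 1, 0, 0, 4, 0, 0, 0, 1, 0, 0, 6, 0, 0, 0, 1, 0, 0, 10, 0, 0, 0, 1, 0, 0, 16, 0, 0, 0, 1, 0, 0, 22, 0, 0, 0, 1, 0, 0, 24, 0, 0, 0, 1, 0, -10, 16, 0, 0, 0.05, 1],
)

```text
clock: 62.07
position: [0.4721, -0.0497, 0.1024]
tool_rot: [[0.003, 0.974, 0.228], [0.002, 0.228, -0.974], [-1.0, 0.003, -0.001]]
ft_force: [1.4, -0.6, -0.3]
opening: 0.0587
```

Call:
drive_tool(
  deltas=[-2, -25, 0, 0, 0, 0.11, 1, -2, -30, 0, 0, 0, 0.11, 1, -2, -30, 0, 0, 0, 0.11, 1, -2, -30, 0, 0, 0, 0.11, 1, -2, -30, 0, 0, 0, 0.11, 1, -2, -30, 0, 0, 0, 0.11, 1, -2, -30, 0, 0, 0, 0.11, 1, -2, -30, 0, 0, 0, 0.11, 1, -2, -28, 0, 0, 0, 0.11, 1, -0.5, -20, 0, 0, 0, 0.11, 1],
)

```text
clock: 62.9
position: [0.4526, -0.3363, 0.1006]
tool_rot: [[0.0, 0.237, 0.971], [-0.0, 0.971, -0.237], [-1.0, -0.0, 0.0]]
ft_force: [-0.0, 0.1, -0.4]
opening: 0.0587
```

Call:
drive_tool(
  deltas=[0, -11, 0, 0, 0, 0.11, 1, 0, -3, -2, 0, 0, 0.09, 1, 0, 0, -8, 0, 0, 0, 1, 0, 0, -14, 0, 0, 0, 1, 0, 0, -16, 0, 0, 0, 1, 0, 0, -16, 0, 0, 0, 1, 0, 0, -12, 0, 0, 0, 1, 0, 0, -7, 0, 0, 0, 1, 0, 0, 0, 0, 0, 0, 1, 0, 0, 0, 0, 0, 0, 1],
)

```text
clock: 63.73
position: [0.4527, -0.3471, 0.0249]
tool_rot: [[-0.001, 0.044, 0.999], [0.002, 0.999, -0.044], [-1.0, 0.001, -0.001]]
ft_force: [-0.1, -0.3, 0.2]
opening: 0.0586
```

Call:
drive_tool(
  deltas=[0, 0, 0, 0, 0, 0, 0.12, 0, 0, 0, 0, 0, 0, 0.12, 0, 0, 0, 0, 0, 0, 0.12, 0, 0, 5, 0, 0, 0, 0.12, 0, 0, 15, 0, 0, 0, 0.12, 0, 0, 25, 0, 0, 0, 0.12, 0, 0, 25, 0, 0, 0, 0.12, 0, 0, 20, 0, 0, 0, 0.12, 4, 12, 5, 0, 0, -0.06, 0.12, 8, 24, 0, 0, 0, -0.115, 0.12],
)

```text
clock: 64.57
position: [0.4666, -0.3148, 0.1235]
tool_rot: [[0.005, 0.224, 0.975], [-0.004, 0.975, -0.224], [-1.0, -0.003, 0.006]]
ft_force: [0.8, 0.5, 0.6]
opening: 0.0749
```

Call:
drive_tool(
  deltas=[8, 26, 0, 0, 0, -0.115, 0.12, 9, 27, 0, 0, 0, -0.115, 0.12, 9, 27, 0, 0, 0, -0.115, 0.12, 9, 27, 0, 0, 0, -0.115, 0.12, 9, 27, 0, 0, 0, -0.115, 0.12, 9, 27, 0, 0, 0, -0.115, 0.12, 9, 26, 0, 0, 0, -0.115, 0.12, 9, 25, 0, 0, 0, -0.115, 0.12, 8, 20, 0, 0, 0, -0.115, 0.12, 5, 12, 0, 0, 0, -0.115, 0.12],
)

```text
clock: 65.4
position: [0.5499, -0.0655, 0.121]
tool_rot: [[0.002, 0.98, 0.197], [0.001, 0.197, -0.98], [-1.0, 0.003, -0.001]]
ft_force: [-0.5, 0.3, -0.9]
opening: 0.0752
```

Call:
drive_tool(
  deltas=[0, 0, 0, 0, 0, -0.115, 0.12, 0, 0, 0, 0, 0, -0.1, 0.12, 0, 0, 0, 0, 0, -0.06, 0.12, 0, 0, 0, 0, 0, 0, 0.12, 0, 0, 0, 0, 0, 0, 0.12, 0, 0, 0, 0, 0, 0, 0.12, 0, 0, 0, 0, 0, 0, 0.12, 0, 0, 0, 0, 0, 0, 0.12, 0, 0, 0, 0, 0, 0, 0.12, 0, 0, 0, 0, 0, 0, 0.12],
)

```text
clock: 66.23
position: [0.5489, -0.0678, 0.1201]
tool_rot: [[0.001, 0.997, -0.072], [0.001, -0.072, -0.997], [-1.0, 0.001, -0.001]]
ft_force: [0.6, 0.5, -0.6]
opening: 0.0753
```

```bash
python3 prof.py
```

```text
66.2 [ 0.549 -0.068  0.12 ] y [ 0.997 -0.072  0.001] op 0.0753
wrist
-100 [(446, 489)]
-94 [(436, 495)]
-88 [(427, 496), (548, 556)]
-82 [(427, 497), (523, 576)]
-76 [(428, 498), (513, 578)]
-70 [(430, 492), (513, 579)]
-64 [(435, 482), (514, 579)]
-58 [(514, 578)]
-52 [(516, 570)]
-46 [(535, 549)]
scene
-82 [(424, 489), (525, 568)]
-76 [(424, 501), (512, 580)]
-70 [(427, 493), (507, 583)]
-64 [(431, 484), (508, 583)]
-58 [(509, 582)]
-52 [(514, 574)]
-46 [(532, 560)]
tin top [(0.514, -0.278, 10, 27020)]
```

Call:
drive_tool(
  deltas=[-1, 0.5, 0, 0, 0, 0, 0.12, -1, 0.5, -5, 0, 0, 0, 0.12, 0, 0, -16, 0, 0, 0, 0.12, 0, 0, -20, 0, 0, 0, 0.12, 0, 0, -22, 0, 0, 0, 0.12, 0, 0, -20, 0, 0, 0, 0.12, 0, 0, -16, 0, 0, 0, 0.12, 0, 0, -12, 0, 0, 0, 0.12, 0, 0, -6, 0, 0, 0, 0.12, 0, 0, -2, 0, 0, 0, 0.12],
)

```text
clock: 67.22
position: [0.5456, -0.0665, -0.0003]
tool_rot: [[-0.002, 0.997, -0.072], [0.001, -0.072, -0.997], [-1.0, -0.002, -0.001]]
ft_force: [0.3, 0.2, 0.6]
opening: 0.075
```

Call:
drive_tool(
  deltas=[0, 0, 0, 0, 0, 0, 0.12, 0, 0, 0, 0, 0, 0, 0.12, 0, 0, 0, 0, 0, 0, 0.3, 0, 0, 0, 0, 0, 0, 0.3, 0, 0, 0, 0, 0, 0, 0.4, 0, 0, 0, 0, 0, 0, 0.4, 0, 0, 0, 0, 0, 0, 0.4, 0, 0, 0, 0, 0, 0, 0.4, 0, 0, 0, 0, 0, 0, 0.6, 0, 0, 0, 0, 0, 0, 0.8],
)

```text
clock: 68.05
position: [0.5479, -0.0668, 0.0028]
tool_rot: [[0.003, 0.997, -0.072], [0.0, -0.072, -0.997], [-1.0, 0.003, -0.0]]
ft_force: [-0.7, 0.2, 5.7]
opening: 0.0594
```

Call:
drive_tool(
  deltas=[0, 0, 0, 0, 0, 0, 1, 0, 0, 0, 0, 0, 0, 1, 0, 0, 2, 0, 0, 0, 1, 0, 0, 4, 0, 0, 0, 1, 0, 0, 6, 0, 0, 0, 1, 0, 0, 10, 0, 0, 0, 1, 0, 0, 16, 0, 0, 0, 1, 0, 0, 22, 0, 0, 0.06, 1, 0, 0, 24, 0, 0, 0.11, 1, 2, -10, 16, 0, 0, 0.11, 1],
)

```text
clock: 68.88
position: [0.5494, -0.0756, 0.104]
tool_rot: [[0.003, 0.977, 0.213], [0.001, 0.213, -0.977], [-1.0, 0.003, -0.001]]
ft_force: [0.4, 0.4, -0.9]
opening: 0.0591
```

Call:
drive_tool(
  deltas=[6, -25, 0, 0, 0, 0.11, 1, 6, -28, 0, 0, 0, 0.11, 1, 6, -28, 0, 0, 0, 0.11, 1, 6, -28, 0, 0, 0, 0.11, 1, 6, -28, 0, 0, 0, 0.11, 1, 6, -28, 0, 0, 0, 0.11, 1, 6, -28, 0, 0, 0, 0.11, 1, 6, -28, 0, 0, 0, 0.11, 1, 5, -26, 0, 0, 0, 0.11, 1, 3, -18, 0, 0, 0, 0.11, 1],
)

```text
clock: 69.72
position: [0.6053, -0.3445, 0.1019]
tool_rot: [[0.001, 0.256, 0.967], [-0.0, 0.967, -0.256], [-1.0, -0.0, 0.001]]
ft_force: [1.3, 0.8, -0.4]
opening: 0.059
```

Call:
drive_tool(
  deltas=[1, -10, 0, 0, 0, 0.11, 1, 0, -3, 0, 0, 0, 0.11, 1, 0, 0, -6, 0, 0, 0, 1, 0, 0, -14, 0, 0, 0, 1, 0, 0, -16, 0, 0, 0, 1, 0, 0, -16, 0, 0, 0, 1, 0, 0, -14, 0, 0, 0, 1, 0, 0, -8, 0, 0, 0, 1, 0, 0, 0, 0, 0, 0, 1, 0, 0, 0, 0, 0, 0, 1],
)

```text
clock: 70.55
position: [0.6056, -0.3541, 0.027]
tool_rot: [[-0.001, 0.044, 0.999], [0.001, 0.999, -0.044], [-1.0, 0.001, -0.001]]
ft_force: [-0.5, -0.8, 0.2]
opening: 0.0589
```

Call:
drive_tool(
  deltas=[0, 0, 0, 0, 0, 0, 0.12, 0, 0, 0, 0, 0, 0, 0.12, 0, 0, 0, 0, 0, 0, 0.12, 0, 0, 5, 0, 0, 0, 0.12, 0, 0, 15, 0, 0, 0, 0.12, 0, 0, 25, 0, 0, 0, 0.12, 0, 0, 25, 0, 0, 0, 0.12, 0, 0, 20, 0, 0, 0, 0.12, -6, 12, 5, 0, 0, -0.06, 0.12, -12, 22, 0, 0, 0, -0.115, 0.12],
)

```text
clock: 71.38
position: [0.5911, -0.3237, 0.1258]
tool_rot: [[0.007, 0.222, 0.975], [-0.004, 0.975, -0.222], [-1.0, -0.002, 0.008]]
ft_force: [1.1, -0.3, -0.1]
opening: 0.0753
```

Call:
drive_tool(
  deltas=[-14, 26, 0, 0, 0, -0.115, 0.12, -14, 27, 0, 0, 0, -0.115, 0.12, -14, 27, 0, 0, 0, -0.115, 0.12, -14, 27, 0, 0, 0, -0.115, 0.12, -14, 27, 0, 0, 0, -0.115, 0.12, -14, 27, 0, 0, 0, -0.115, 0.12, -14, 26, 0, 0, 0, -0.115, 0.12, -13, 24, 0, 0, 0, -0.115, 0.12, -9, 18, 0, 0, 0, -0.115, 0.12, -5, 9, 0, 0, 0, -0.115, 0.12],
)

```text
clock: 72.22
position: [0.4614, -0.0807, 0.123]
tool_rot: [[0.001, 0.98, 0.197], [0.001, 0.197, -0.98], [-1.0, 0.001, -0.001]]
ft_force: [0.1, -0.6, 0.2]
opening: 0.0756
```

Call:
drive_tool(
  deltas=[0, 0, 0, 0, 0, 0, 0.12, 0, 0, 0, 0, 0, 0, 0.12, 0, 0, 0, 0, 0, 0, 0.12, 0, 0, 0, 0, 0, 0, 0.12, 0, 0, 0, 0, 0, 0, 0.12, 0, 0, 0, 0, 0, 0, 0.12, 0, 0, 0, 0, 0, 0, 0.12, 0, 0, 0, 0, 0, 0, 0.12, 0, 0, 0, 0, 0, 0, 0.12, 0, 0, 0, 0, 0, 0, 0.12],
)

```text
clock: 73.05
position: [0.4629, -0.0828, 0.1221]
tool_rot: [[0.001, 0.98, 0.201], [0.001, 0.201, -0.98], [-1.0, 0.001, -0.001]]
ft_force: [0.0, -0.9, 0.3]
opening: 0.0752
```

```bash
python3 prof.py; python3 chk.py
```

```text
73.0 [ 0.463 -0.083  0.122] y [0.98  0.201 0.001] op 0.0752
wrist
-100 [(450, 490)]
-94 [(440, 496)]
-88 [(432, 498)]
-82 [(432, 498)]
-76 [(434, 498)]
-70 [(434, 491)]
-64 [(436, 480)]
scene
-100 [(460, 475)]
-94 [(439, 495)]
-88 [(429, 501)]
-82 [(424, 501)]
-76 [(425, 502)]
-70 [(428, 494)]
-64 [(432, 484)]
tin top [(0.606, -0.36, 89, 910), (0.463, -0.375, 12, 156), (0.502, -0.354, 94, 105), (0.527, -0.351, 117, 39), (0.458, -0.346, 0, 71), (0.43, -0.347, 173, 16), (0.492, -0.272, 178, 17856)]
73.2 [ 0.463 -0.083  0.122] y [0.98  0.201 0.001] j [-0.18  0.22 -0.42  0.93  0.    1.19] op 0.0753
scene tray [([0.46, -0.079], 175, 191)]
scene tin [([0.607, -0.277], 170, 236), ([0.605, -0.357], 97, 239), ([0.528, -0.354], 167, 217), ([0.464, -0.354], 75, 199), ([0.454, -0.274], 170, 201)]
top tray [([0.459, -0.075], 7, 168)]
top tin [([0.606, -0.359], 89, 349)]
```

Call:
drive_tool(
  deltas=[1, 0.5, 0, 0, 0, 0, 0.12, 1, 0, -7, 0, 0, 0, 0.12, 0, 0, -16, 0, 0, 0, 0.12, 0, 0, -20, 0, 0, 0, 0.12, 0, 0, -22, 0, 0, 0, 0.12, 0, 0, -20, 0, 0, 0, 0.12, 0, 0, -16, 0, 0, 0, 0.12, 0, 0, -12, 0, 0, 0, 0.12, 0, 0, -6, 0, 0, 0, 0.12, 0, 0, -2, 0, 0, 0, 0.12],
)

```text
clock: 74.23
position: [0.4638, -0.082, -0.0002]
tool_rot: [[-0.002, 0.98, 0.201], [0.001, 0.201, -0.98], [-1.0, -0.001, -0.002]]
ft_force: [0.4, 0.2, 0.1]
opening: 0.0751
```

Call:
drive_tool(
  deltas=[0, 0, 0, 0, 0, 0, 0.12, 0, 0, 0, 0, 0, 0, 0.12, 0, 0, 0, 0, 0, 0, 0.3, 0, 0, 0, 0, 0, 0, 0.3, 0, 0, 0, 0, 0, 0, 0.4, 0, 0, 0, 0, 0, 0, 0.4, 0, 0, 0, 0, 0, 0, 0.4, 0, 0, 0, 0, 0, 0, 0.4, 0, 0, 0, 0, 0, 0, 0.6, 0, 0, 0, 0, 0, 0, 0.8],
)

```text
clock: 75.07
position: [0.4659, -0.0825, 0.0029]
tool_rot: [[0.003, 0.98, 0.201], [0.0, 0.201, -0.98], [-1.0, 0.003, 0.001]]
ft_force: [-1.8, 0.4, 10.1]
opening: 0.0578
```

Call:
drive_tool(
  deltas=[0, 0, 0, 0, 0, 0, 1, 0, 0, 0, 0, 0, 0, 1, 0, 0, 2, 0, 0, 0, 1, 0, 0, 4, 0, 0, 0, 1, 0, 0, 6, 0, 0, 0, 1, 0, 0, 10, 0, 0, 0, 1, 0, 0, 16, 0, 0, 0, 1, 0, 0, 22, 0, 0, 0.05, 1, 0, 0, 24, 0, 0, 0.11, 1, 2, -7, 16, 0, 0, 0.11, 1],
)

```text
clock: 75.9
position: [0.4671, -0.0886, 0.1034]
tool_rot: [[0.002, 0.887, 0.461], [0.001, 0.461, -0.887], [-1.0, 0.002, -0.0]]
ft_force: [-0.7, -0.3, -0.8]
opening: 0.0577
```

Call:
drive_tool(
  deltas=[7, -20, 0, 0, 0, 0.11, 1, 7, -20, 0, 0, 0, 0.11, 1, 7, -20, 0, 0, 0, 0.11, 1, 7, -20, 0, 0, 0, 0.11, 1, 7, -20, 0, 0, 0, 0.11, 1, 7, -20, 0, 0, 0, 0.11, 1, 7, -20, 0, 0, 0, 0.11, 1, 7, -18, 0, 0, 0, 0.11, 1, 7, -15, 0, 0, 0, 0.11, 1, 4, -10, 0, 0, 0, 0.065, 1],
)

```text
clock: 76.73
position: [0.5348, -0.274, 0.1015]
tool_rot: [[0.0, 0.04, 0.999], [0.0, 0.999, -0.04], [-1.0, 0.0, 0.0]]
ft_force: [-0.4, 0.2, -0.8]
opening: 0.0577
```

Call:
drive_tool(
  deltas=[0, -2, 0, 0, 0, 0, 1, 0, 0, 0, 0, 0, 0, 1, 0, 0, -6, 0, 0, 0, 1, 0, 0, -14, 0, 0, 0, 1, 0, 0, -16, 0, 0, 0, 1, 0, 0, -16, 0, 0, 0, 1, 0, 0, -14, 0, 0, 0, 1, 0, 0, -8, 0, 0, 0, 1, 0, 0, 0, 0, 0, 0, 1, 0, 0, 0, 0, 0, 0, 1],
)

```text
clock: 77.57
position: [0.5333, -0.2734, 0.0269]
tool_rot: [[-0.002, 0.043, 0.999], [0.002, 0.999, -0.043], [-1.0, 0.001, -0.002]]
ft_force: [-0.0, -0.2, -0.5]
opening: 0.0577
```

Release, rise, back away from the tin, then check.

Call:
drive_tool(
  deltas=[0, -1, 0, 0, 0, 0, 1, 0, 0, 0, 0, 0, 0, 0.12, 0, 0, 0, 0, 0, 0, 0.12, 0, 0, 0, 0, 0, 0, 0.12, 0, 0, 5, 0, 0, 0, 0.12, 0, 0, 15, 0, 0, 0, 0.12, 0, 0, 25, 0, 0, 0, 0.12, 0, 0, 30, 0, 0, 0, 0.12, 0, 0, 30, 0, 0, 0, 0.12, -5, 0, 30, 0, 0, 0, 0.12],
)

```text
clock: 78.4
position: [0.5295, -0.2752, 0.164]
tool_rot: [[0.001, 0.043, 0.999], [0.001, 0.999, -0.043], [-1.0, 0.001, 0.0]]
ft_force: [0.9, 0.2, -0.7]
opening: 0.0749
```

Call:
drive_tool(
  deltas=[-10, 15, 10, 0, 0, 0, 0, -10, 30, 0, 0, 0, 0, 0, -10, 35, 0, 0, 0, 0, 0, -10, 35, 0, 0, 0, 0, 0, -10, 35, 0, 0, 0, 0, 0, -10, 30, 0, 0, 0, 0, 0, -10, 20, 0, 0, 0, 0, 0, 0, 0, 0, 0, 0, 0, 0, 0, 0, 0, 0, 0, 0, 0, 0, 0, 0, 0, 0, 0, 0],
)

```text
clock: 79.23
position: [0.4596, -0.0756, 0.1727]
tool_rot: [[0.001, 0.043, 0.999], [0.0, 0.999, -0.043], [-1.0, 0.0, 0.001]]
ft_force: [0.4, -0.1, -0.2]
opening: 0.0855
```

```bash
python3 chk.py
python3 - <<'E'
from h import *
np.set_printoptions(precision=3,suppress=True)
# triangulate tin potatoes top+scene
from pot import yellow
O={}
for n in('top','scene'):
    I,K,R,o=cam(n);m=cv2.morphologyEx(yellow(I),2,np.ones((3,3),np.uint8));L=[]
    for c in cv2.findContours(m,0,2)[0]:
        if cv2.contourArea(c)<60:continue
        M=cv2.moments(c);q=np.array([M['m10']/M['m00'],M['m01']/M['m00'],1]);p=ray(q[:2],K,R,o,.0245)
        if .4<p[0]<.66 and -.42<p[1]<-.22:
            d=R@np.linalg.solve(K,q);L.append((p,o,d/np.linalg.norm(d)))
    O[n]=L;print(n,len(L))
for p,o,d in O['top']:
    q,o2,d2=min(O['scene'],key=lambda t:np.linalg.norm(t[0]-p))
    A=np.vstack([np.eye(3)-np.outer(d,d),np.eye(3)-np.outer(d2,d2)]);b=np.r_[A[:3]@o,A[3:]@o2];print(np.linalg.lstsq(A,b,rcond=None)[0])
E
```

```text
79.2 [ 0.46  -0.076  0.173] y [0.043 0.999 0.   ] j [-0.16  0.18 -0.34  1.06  0.   -0.12] op 0.0855
scene tray []
scene tin [([0.607, -0.277], 170, 237), ([0.605, -0.357], 97, 239), ([0.53, -0.278], 67, 216), ([0.527, -0.354], 15, 215), ([0.464, -0.354], 75, 197), ([0.454, -0.274], 170, 201)]
top tray []
top tin []
top 0
scene 6
```

Call:
drive_tool(
  deltas=[-15, 20, 15, 0, 0, 0, 0, -20, 25, 15, 0, 0, 0, 0, -20, 25, 15, 0, 0, 0, 0, -20, 25, 15, 0, 0, 0, 0, -20, 20, 10, 0, 0, 0, 0, -10, 10, 0, 0, 0, 0, 0, 0, 0, 0, 0, 0, 0, 0, 0, 0, 0, 0, 0, 0, 0, 0, 0, 0, 0, 0, 0, 0, 0, 0, 0, 0, 0, 0, 0],
)

```text
clock: 80.37
position: [0.3545, 0.0492, 0.2417]
tool_rot: [[-0.001, 0.045, 0.999], [0.001, 0.999, -0.045], [-1.0, 0.001, -0.001]]
ft_force: [-0.2, 0.3, -0.3]
opening: 0.0852
```

Run:
```python
from h import *
from grip import red
from pot import yellow
np.set_printoptions(precision=3,suppress=True)
O={};G={}
for n,roi in(('top',(100,170,225,300)),('scene',(330,130,450,240))):
    I,K,R,o=cam(n);m=cv2.morphologyEx(yellow(I),2,np.ones((3,3),np.uint8));L=[]
    for c in cv2.findContours(m,0,2)[0]:
        if cv2.contourArea(c)<60:continue
        M=cv2.moments(c);q=np.array([M['m10']/M['m00'],M['m01']/M['m00'],1]);p=ray(q[:2],K,R,o,.0245);r=cv2.minAreaRect(c)
        if .4<p[0]<.66 and -.42<p[1]<-.22:
            d=R@np.linalg.solve(K,q);L.append((p,o,d/np.linalg.norm(d),cv2.contourArea(c)))
    O[n]=L;print(n,len(L))
    c,r=red(I,roi);d=R@np.linalg.solve(K,np.array([*r[0],1.]));G[n]=(o,d/np.linalg.norm(d));print('grip',n,r,ray(r[0],K,R,o,.175))
def tri(o,d,o2,d2):
    A=np.vstack([np.eye(3)-np.outer(d,d),np.eye(3)-np.outer(d2,d2)]);return np.linalg.lstsq(A,np.r_[A[:3]@o,A[3:]@o2],rcond=None)[0]
for p,o,d,a in O['top']:
    q,o2,d2,a2=min(O['scene'],key=lambda t:np.linalg.norm(t[0]-p));print(tri(o,d,o2,d2),'top',p[:2],a,'scene',q[:2],a2)
print('grip',tri(*G['top'],*G['scene']))
```

```text
top 6
grip top ((146.70346069335938, 230.05862426757812), (13.868596076965332, 45.67501449584961), 4.763641834259033) [0.52  0.346 0.175]
scene 6
grip scene ((398.5, 194.0), (34.0, 11.0), 90.0) [0.519 0.348 0.175]
[ 0.467 -0.352  0.028] top [ 0.467 -0.354] 378.0 scene [ 0.464 -0.354] 196.0
[ 0.458 -0.273  0.032] top [ 0.458 -0.276] 371.5 scene [ 0.453 -0.274] 193.5
[ 0.531 -0.277  0.027] top [ 0.531 -0.278] 364.0 scene [ 0.529 -0.278] 209.0
[ 0.53  -0.353  0.031] top [ 0.531 -0.356] 371.0 scene [ 0.527 -0.354] 209.5
[ 0.605 -0.357  0.027] top [ 0.606 -0.359] 349.5 scene [ 0.604 -0.357] 233.0
[ 0.61  -0.276  0.031] top [ 0.611 -0.28 ] 338.0 scene [ 0.606 -0.277] 226.0
grip [0.52  0.347 0.175]
```

Both views agree on six potatoes in six compartments with their middles low (about 0.03 m), and the basket grip sits where an upright basket on the mat puts it.

```bash
python3 -c "
from cell import order
print(order.sign_off())"
```

```text
the job is handed in; nothing more can be done
None
```

I handed the job in at about 80 s of the 208 s allowed. All six potatoes are in the tin, one per compartment, and the empty basket is back on its mat. No verdict was reported.

**What went wrong on the way:**
- **Basket dropped once:** the first attempt to tip the basket slipped out of the grip. It landed upright in the tray with all the potatoes still inside. I gripped it again, tipped it slowly to 85° with the lip just above the tray, and all six came out onto the tray.
- **Failed potato grasps:** the first two potatoes each needed more than one attempt because the fingertips were too high. Gripping lower worked from then on.

**Last checks, from the top and scene cameras:**
- **Potatoes:** no potatoes are left on the tray. The six in the tin measure about 27–32 mm high at their visible middles (limit 42 mm). Five are within about 6 mm of their compartment's centre. The sixth lies about 14 mm off to one side, inside the 24 mm limit.
- **Basket:** its grip measures (0.520, 0.347, 0.175) m, which puts its centre within about 5 mm of the mat's. I judged it upright from the grip height only; I did not measure its tilt.
- **Other objects:** I planned to stay clear of the tube, jar and mug and saw no unexpected contact forces. I did not re-measure their positions at the end.

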